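# Right the toppled filling jar and pour the bushes in through its funnel

### The job

The filling jar has been knocked over: stand it upright on its square foot, then tip the scoop over its funnel so that all four turned parts slide down into the jar's narrow tube, without touching the parts with the gripper. Finally put the empty scoop back down flat on the desk, and leave the ring gauge, eraser and calculator where they are.

Things in the scene. Friction and masses are not known exactly. Their poses are not given: they have to be found in the camera images.
- jar: Grey plastic filling jar with funnel mouth, one rigid piece 157 mm tall, 0.2 to 0.45 kg, black square foot 72 x 72 x 10 mm. Origin: centre of the foot's underside; z runs to the mouth. It starts lying on the foot's edge and the funnel's rim, mouth towards the robot (within 25 degrees), z axis rising 9 degrees, x axis up, origin 36 mm up
- jar_tube (a point): Point on the jar's axis 60 mm from the underside, in the middle of its straight round tube: 60 mm outer and 52 mm inner diameter, from the foot up to 95 mm, inner floor 10 mm from the underside. Leaning less than about 30 degrees on its foot the jar settles upright by itself
- jar_mouth (a point): Centre of the funnel's mouth, on the jar's axis 157 mm from the underside; the funnel flares from the tube (95 mm from the underside) to 124 mm outer, 115 mm inner diameter here. A tall fixed stack of letter trays stands to the right of the work, beyond y = -0.37 m: keep the arm clear of it
- scoop: Aluminium hand scoop, 0.1 kg: flat pan 90 mm (x) by 70 mm (y), floor 3 mm thick, walls 34 mm high and 3 mm thick at sides and back, open front (+x), straight handle at the back (-x). Origin: centre of the pan's underside. Starts level on the desk, handle towards the robot (within 25 degrees), four parts standing loose in the pan
- scoop_handle (a point): Point at x = -85 mm, 28 mm above the underside, on the centre line of the scoop's black handle, a level bar 14 mm wide and 20 mm high from x = -45 mm to -125 mm
- scoop_lip (a point): Middle of the pan's open front edge, on the floor's upper face (x = 45 mm, z = 3 mm in the scoop)
- bush_1: Turned steel bush, 22 mm diameter, 18 mm tall, 45 g; origin at the centre of its underside. In the scoop at the start. The parts begin to slide on the pan when it is tipped by some 25 to 40 degrees
- bush_2: Second steel bush, the same as bush_1
- flanged_pin: Steel pin on a round flange, 27 mm diameter, 28 mm tall, 50 g; origin at the centre of the flange's underside. In the scoop at the start
- flanged_bush: Brass bush with a flange, 24 mm diameter, 15 mm tall, 30 g; origin at the centre of its underside. In the scoop at the start
- ring_gauge: Bystander: plain steel ring, 49 mm diameter, 15 mm high, loose on the desk; origin at the centre of its underside
- eraser: Bystander: worn eraser, 20 x 46 x 12 mm, loose on the desk; origin at the centre of its underside
- calculator: Bystander: desk calculator, 140 x 92 x 25 mm, loose on the desk; origin at the centre of its underside

How it is judged:
On the way, in this order (a step that is already met when the one before it is completed fails the run):
1. the jar stands upright on its foot on the desk (angle between jar's own z axis and vertical below 0.1 rad and height (world z) of jar below 0.008 m), for 0.3 s.
2. all four parts are in the tube of the upright jar, below the funnel (all of step 1 and horizontal distance between each of bush_1, bush_2, flanged_pin, flanged_bush and jar below 0.03 m and z of bush_1 in the frame of jar between 0.005 and 0.1 m and z of bush_2 in the frame of jar between 0.005 and 0.1 m and z of flanged_pin in the frame of jar between 0.005 and 0.1 m and z of flanged_bush in the frame of jar between 0.005 and 0.1 m), for 0.2 s.
At the end, for the whole second after the job is handed in: The jar stands upright on its foot on the desk (within 0.1 rad and 8 mm), all four parts are inside its tube (within 30 mm of the jar's origin sideways, 5 to 100 mm above its underside), and the scoop lies level on the desk (within 0.1 rad and 8 mm); both are at rest (all of step 2 and angle between scoop's own z axis and vertical below 0.1 rad and height (world z) of scoop below 0.008 m and linear speed of each of scoop, jar below 0.02 m/s); the robot touches nothing.
It fails at once if the gripper's fingers touch a part (contact force between the fingers and bush_1 above 0.5 N or contact force between the fingers and bush_2 above 0.5 N or contact force between the fingers and flanged_pin above 0.5 N or contact force between the fingers and flanged_bush above 0.5 N).
It fails at once if the ring gauge is moved more than 30 mm (distance of ring_gauge from where it was at the start of the episode above 0.03 m).
It fails at once if the eraser is moved more than 30 mm (distance of eraser from where it was at the start of the episode above 0.03 m).
It fails at once if the calculator is moved more than 30 mm (distance of calculator from where it was at the start of the episode above 0.03 m).
It also fails if it takes over 72 s, if anything falls off the work surface, if the arm or the gripper's body presses on something with over 40 N, if the wrist force passes 120 N, or if a joint passes its speed limit or range.

### The arm

A 6-joint arm with a two-finger parallel gripper is mounted at the origin on a cart in front of the work surface, level with it; the furniture and walls round the work are solid. World frame = base frame: x ahead of the robot, y to its left, z up, the work surface at z = 0. Lengths are in m, angles in rad, forces in N, time in s.
With the tool pointing down it reaches from about 0.4 to 0.825 m from the base axis. Payload 7 kg.
Tool frame: the origin (TCP) lies at the very end of the fingers, on their centre line; the grasp point (between the pads) lies 19 mm behind it (tcp_to_grasp is the distance from the TCP to the grasp point, in m); x points along the fingers, z is the direction in which the jaws open and shut, and the axes are right-handed (so a half turn about x gives the same grasp; the last joint's range is limited). The gripper opens to 88 mm and grips with 3 to 60 N. Pads are 19 mm wide; open, the fingers measure 130 mm over their backs; the gripper's body (78 mm by 193 mm) begins 47 mm behind the grasp point.
Start: joints at [1.53, 0.359, 0.012, 0, -1.224, -0.288], TCP at [0.218, 0.639, 0.227] pointing down, gripper open.
Joint ranges: [-3.07, 3.07], [-1.43, 2.12], [-1.02, 1.25], [-3.03, 1.67], [-3.05, -0], [-3.03, 3.03]. Speed limits (rad/s): [2.39, 2.39, 3.01, 3.14, 3.14, 3.14].

### API

Orientations are given as [roll, pitch, yaw] about the fixed x, y, z axes, in that order (R = Rz(yaw) Ry(pitch) Rx(roll)).
In Python, from station import get_state, grab_frame, job_done, tcp_to_grasp gives the robot as it stands. The module is installed in compiled form; this text tells all that it offers.
- The arm moves only by the shell command python3 -m crank 'ROWS' [FORCE]. ROWS is JSON, a list of rows, each a list of 7 numbers: the shift along the tool's x, y, z in m, then the turn, a rotation vector about the tool's x, y, z in rad, then the opening, from 0 (shut) to 1 (fully open). In form: [[x, y, z, wx, wy, wz, fingers], ...]. A call has 1 to 10 rows; each row is the pose to reach, as a shift and turn from the pose commanded when the call began, along the tool's axes at that moment; what a row does not reach only later rows make up. A row lasts 1/8 s, in which the tool goes at most 62.5 mm and 10.7 degrees, less where a joint would pass 70% of its speed; a pose out of reach is approached as far as the arm can. A call with a gripper value outside its range is refused whole. The fingers move at their own pace and stop on an object; FORCE is the grip in N (left out, the last holds). Time passes only in rows, so rows that repeat a pose let the fingers close. It gives the time, the measured TCP pose, the force and the opening at its end, in the units of the state.
- get_state(): the state, without advancing time (a new reading comes with each control period).
- grab_frame(name): name is "scene" or "top"; returns a dict with "pixels" (384x512x3 uint8, red, green, blue), "vfov" (degrees; the focal length in pixels is half the picture's height over the tangent of half this angle, whatever the lens; pixels are square), "cx", "cy" (the principal point, pixels), "k1" (the pictures are not rectified: a ray, as slopes to the right and down, at radius r is drawn at 1 + k1 r^2 times it, then the intrinsics apply), "extrinsics" (4x4, takes a point from world to camera coordinates). Camera axes: x right, y up, looking along -z (the intrinsics and any distortion apply to the point x, -y, -z); pixel columns grow to the right and rows downward; lengths in m; the calibration is good to about 2 mm. A picture is of the moment at which its call begins. There is no depth.
- job_done(): hands the job in, once; it reports no verdict.
The state is a dict: "t": time; "q": joint angles; "qd": joint speeds; "joint_efforts": joint torques, N m; "eef_pos": TCP position; "ee_rot": TCP orientation; "force": force on the tool from outside, world axes, zero at the start; "moment": the same for the moment, N m; "width": finger opening in m.
Only numpy, scipy, OpenCV 4.12 (cv2) and the standard library are available. Lean on these libraries where they do the work, as an engineer would, in place of code of your own. Each camera call takes 0.05 s, during which the arm holds its last target.

## Working session

There is one attempt and no reset: what is moved stays moved. The work goes in short steps, Python scripts to look and compute and a shell command to move; the robot and the scene stay as the last step left them, time stands still between calls to the robot, and variables do not carry over. Pictures are saved under pics/ and viewed, and the job is handed in when it is done.

```bash
mkdir -p pics; ls; cat > h.py <<'E'
import numpy as np, cv2
from station import *
from scipy.spatial.transform import Rotation as R
def snap(cam,name):
    f=grab_frame(cam); cv2.imwrite(f'pics/{name}.png',cv2.cvtColor(f['pixels'],cv2.COLOR_RGB2BGR)); np.save(f'pics/{name}.npy',f,allow_pickle=True); return f
def load(name): return np.load(f'pics/{name}.npy',allow_pickle=True).item()
def K(f):
    h,w=f['pixels'].shape[:2]; fl=h/2/np.tan(np.radians(f['vfov'])/2)
    return np.array([[fl,0,f['cx']],[0,fl,f['cy']],[0,0,1.]]),np.array([f['k1'],0,0,0,0.])
def proj(f,P):
    k,d=K(f); E=np.array(f['extrinsics']); P=np.atleast_2d(P); c=P@E[:3,:3].T+E[:3,3]
    c=c*[1,-1,-1]; s=c[:,:2]/c[:,2:]; r2=(s**2).sum(1,keepdims=True)
    s=s*(1+f['k1']*r2); return s*k[0,0]+[f['cx'],f['cy']]
def ray(f,uv):
    k,d=K(f); p=cv2.undistortPoints(np.array([[uv]],float),k,d)[0,0]
    E=np.array(f['extrinsics']); v=E[:3,:3].T@np.array([p[0],-p[1],-1]); o=-E[:3,:3].T@E[:3,3]; return o,v/np.linalg.norm(v)
def onz(f,uv,z):
    o,v=ray(f,uv); return o+v*(z-o[2])/v[2]
def tri(f1,a,f2,b):
    o1,v1=ray(f1,a);o2,v2=ray(f2,b)
    t=np.linalg.lstsq(np.c_[v1,-v2],o2-o1,rcond=None)[0]; p,q=o1+v1*t[0],o2+v2*t[1]
    return (p+q)/2,np.linalg.norm(p-q)
E
python3 -c "
from h import *
print(get_state(),tcp_to_grasp)
for c in('scene','top'):
    f=snap(c,c+'0'); print(c,f['vfov'],f['cx'],f['cy'],f['k1'],f['extrinsics'])
"
```

```text
pics
{'t': 0.0, 'q': array([ 1.53008165e+00,  3.59371009e-01,  1.10825008e-02, -4.13067286e-04,
       -1.22412951e+00, -2.88115659e-01]), 'qd': array([-2.84285753e-04,  1.35062688e-03, -7.53009099e-04, -1.95723164e-03,
        6.32415702e-05, -9.97811336e-04]), 'joint_efforts': array([ 3.05304602e-04, -5.82709908e+01,  2.93059123e+01,  6.99741080e+00,
        6.97597337e-03, -1.46000339e-04]), 'eef_pos': array([0.21781714, 0.63836165, 0.22563193]), 'ee_rot': array([ 0.05312258,  1.56912878, -1.84664475]), 'force': array([0.2760247 , 0.20778801, 1.72125447]), 'moment': array([ 0.0126328 , -0.04476537, -0.01024408]), 'width': 0.08782383747333647} 0.0188
scene 52.57097524811615 247.62006846608097 197.6887418145008 -0.022693009735724867 [[ 0.5302333  -0.8478154  -0.00785469 -0.23665536]
 [ 0.63610406  0.39166745  0.66480691 -0.4488844 ]
 [-0.56055711 -0.35749916  0.74697395 -0.69985474]
 [ 0.          0.          0.          1.        ]]
top 57.1920098494847 248.9709404187788 191.1839501114037 -0.051190482497384636 [[ 0.0195438  -0.99980155 -0.00386137  0.074518  ]
 [ 0.98908626  0.01876994  0.14613715 -0.53714502]
 [-0.14603567 -0.0066753   0.9892568  -1.01759144]
 [ 0.          0.          0.          1.        ]]
```

View pics/scene0.png

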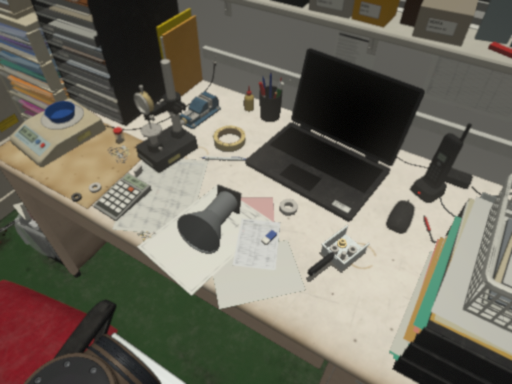

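View pics/top0.png

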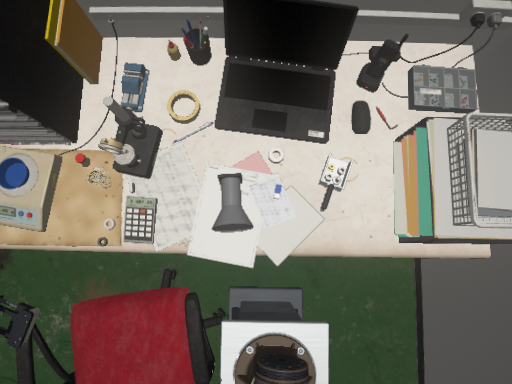

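```bash
python3 -c "
from h import *
for n in('scene0','top0'):
    f=load(n)
    print(n,proj(f,[[0,0,0],[.218,.639,.227],[.5,0,0],[.6,0,0],[.5,.2,0],[.5,-.2,0]]).round())
a=load('top0')['pixels'][130:250,180:380,::-1]; cv2.imwrite('pics/topz.png',cv2.resize(a,None,fx=4,fy=4,interpolation=cv2.INTER_CUBIC))
a=load('scene0')['pixels'][170:290,165:375,::-1]; cv2.imwrite('pics/scz.png',cv2.resize(a,(798,456),interpolation=cv2.INTER_CUBIC))
"
```

```text
scene0 [[118. 444.]
 [-42. 158.]
 [259. 250.]
 [278. 223.]
 [195. 217.]
 [332. 287.]]
top0 [[274. 374.]
 [ 18. 305.]
 [276. 205.]
 [276. 173.]
 [212. 204.]
 [341. 206.]]
```

View pics/topz.png

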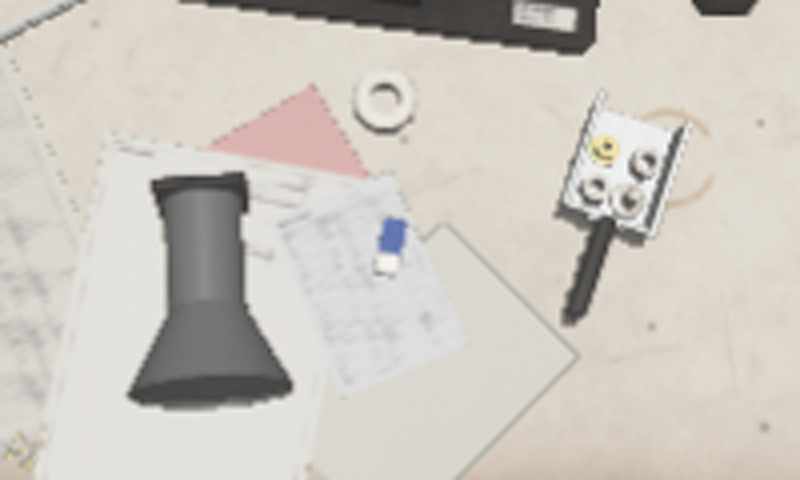

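View pics/scz.png

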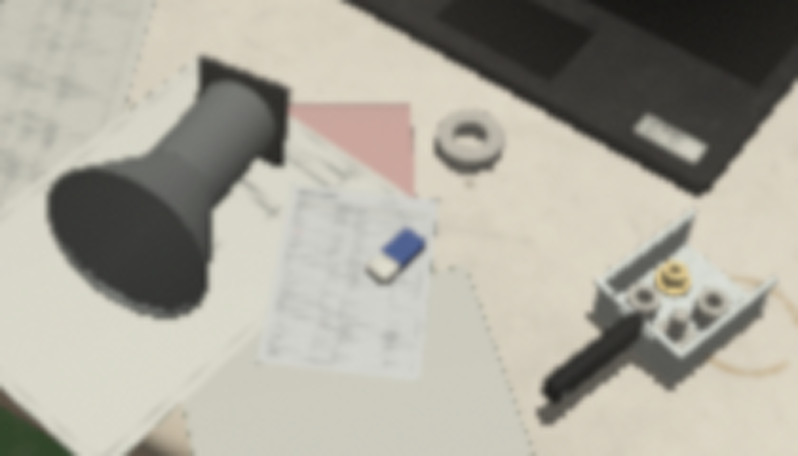

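```bash
cat > fit.py <<'E'
from h import *
from scipy.optimize import least_squares
T=load('top0');S=load('scene0')
zt=lambda p:np.array(p)/4+[180,130]-0.4; zs=lambda p:np.array(p)/3.8+[165,170]-0.4
th=np.linspace(0,2*np.pi,120)
def circ(r,z): return np.c_[r*np.cos(th),r*np.sin(th),z+0*th]
def pose(x,y,h,yaw,tilt):
    z=np.array([np.cos(tilt)*np.cos(yaw),np.cos(tilt)*np.sin(yaw),np.sin(tilt)])
    xx=np.array([-np.sin(tilt)*np.cos(yaw),-np.sin(tilt)*np.sin(yaw),np.cos(tilt)])
    M=np.eye(4);M[:3,:3]=np.c_[xx,np.cross(z,xx),z];M[:3,3]=[x,y,h];return M
def tr(M,P): return np.atleast_2d(P)@M[:3,:3].T+M[:3,3]
fc=np.array([[.036,.036,0],[.036,-.036,0],[-.036,-.036,0],[-.036,.036,0],[.036,.036,.01],[.036,-.036,.01],[-.036,-.036,.01],[-.036,.036,.01]])
rimT=zt([[128,395],[293,385],[150,406],[215,408],[270,398]])
rimS=zs([[48,205],[60,182],[100,168],[165,317],[205,295],[70,260],[110,300]])
def res(p):
    M=pose(*p); r=[]
    c=tr(M,fc)
    # up edge corners (toward far side): left in top = y larger
    up=c[:2]; up=up[np.argsort(-up[:,1])]; lo=c[2:4]; lo=lo[np.argsort(-lo[:,1])]
    r+=list((proj(T,up)-zt([[152,181],[247,174]])).ravel())
    r+=list((proj(S,up)-zs([[201,57],[290,90]])).ravel())
    r+=list((proj(S,lo[1])-zs([[283,166]])).ravel())
    for f,o in((T,rimT),(S,rimS)):
        q=proj(f,tr(M,circ(.062,.157)))
        for a in o: r.append(np.linalg.norm(q-a,axis=1).min())
    return np.array(r)
if __name__=='__main__':
    s=least_squares(res,[.62,.13,.036,np.pi,.157],x_scale=.01)
    print('free',s.x.round(4),np.sqrt(np.mean(s.fun**2)),s.fun.round(1))
    g=lambda q:np.array([q[0],q[1],.036,q[2],np.radians(9)])
    s2=least_squares(lambda q:res(g(q)),[.62,.13,np.pi],x_scale=.01); p=g(s2.x)
    print('fixed',p.round(4),np.sqrt(np.mean(s2.fun**2)))
    M=pose(*p); print(M.round(3)); np.save('jar.npy',M)
    for z in(.06,.157,.095): print(z,tr(M,[0,0,z]))
    for n,f,off,k in(('T',T,(180,130),4),('S',S,(165,170),3.8)):
        im=cv2.imread('pics/topz.png' if n=='T' else 'pics/scz.png')
        for P in(fc[:4],fc[4:],circ(.062,.157),circ(.03,.095),circ(.03,.01)):
            q=((proj(f,tr(M,P))+.4-off)*k).astype(int); cv2.polylines(im,[q],True,(0,0,255),1)
        cv2.imwrite(f'pics/fit{n}.png',im)
E
python3 fit.py
```

```text
free [0.5808 0.1441 0.0289 3.2345 0.176 ] 0.8163152386590053 [-0.7 -1.6 -0.2 -1.6  0.1 -0.3  0.5 -0.2  0.7  0.3  0.1  0.9  0.2  0.2
  0.3  0.7  1.3  0.4  1.2  0.9  1.3  0.7]
fixed [0.5784 0.1418 0.036  3.2294 0.1571] 0.893106316039996
[[ 0.156 -0.088 -0.984  0.578]
 [ 0.014  0.996 -0.087  0.142]
 [ 0.988  0.     0.156  0.036]
 [ 0.     0.     0.     1.   ]]
0.06 [[0.51936093 0.13657256 0.04538607]]
0.157 [[0.42392436 0.12816988 0.06056021]]
0.095 [[0.48492505 0.13354066 0.05086127]]
```

```bash
python3 -c "
import cv2,numpy as np
a=cv2.imread('pics/fitT.png')[150:430,100:330];b=cv2.imread('pics/fitS.png')[30:340,20:320]
a=cv2.resize(a,(400,487));b=cv2.resize(b,(400,413)); c=np.zeros((487,800,3),np.uint8);c[:,:400]=a;c[:413,400:]=b;cv2.imwrite('pics/fitTS.png',c)"
```

```text
(no output)
```

View pics/fitTS.png

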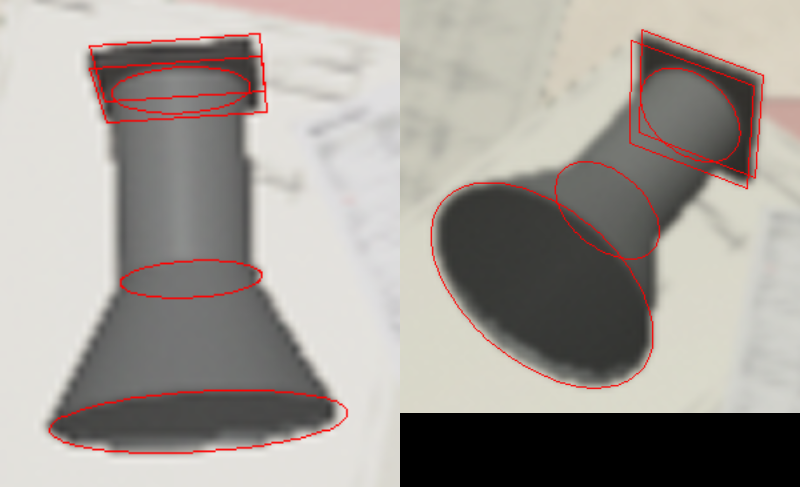

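```bash
cat > fits.py <<'E'
from fit import *
def sp(x,y,z,yaw):
    M=np.eye(4);M[:3,:3]=R.from_euler('z',yaw).as_matrix();M[:3,3]=[x,y,z];return M
# walls top outer: front-left(+y), front-right, back-left, back-right, handle end top
P=np.array([[.045,.035,.034],[.045,-.035,.034],[-.045,.035,.034],[-.045,-.035,.034],[-.125,0,.038]])
t=zt([[602,92],[688,124],[562,206],[652,240],[574,318]])
s=zs([[693,211],[773,280],[598,284],[680,358],[547,386]])
if __name__=='__main__':
    f=lambda p:np.r_[(proj(T,tr(sp(*p),P))-t).ravel(),(proj(S,tr(sp(*p),P))-s).ravel()]
    o=least_squares(f,[.6,-.2,0,0],x_scale=.01); print(o.x.round(4),o.fun.round(1))
    o2=least_squares(lambda q:f([q[0],q[1],0,q[2]]),[.6,-.2,0],x_scale=.01);p=[o2.x[0],o2.x[1],0,o2.x[2]]; print(np.round(p,4),o2.fun.round(1))
    for wall in(.034,.037): pass
    M=sp(*p)
    print('handle',tr(M,[-.085,0,.028]),'end',tr(M,[-.125,0,.028]))
    for a,b in zip(t,s): print(tri(T,a,S,b))
    bx=lambda x0,x1,y,z:np.array([[x0,-y,z],[x1,-y,z],[x1,y,z],[x0,y,z]])
    for n,f,off,k in(('T',T,(180,130),4),('S',S,(165,170),3.8)):
        im=cv2.imread('pics/topz.png' if n=='T' else 'pics/scz.png')
        for Q in(bx(-.045,.045,.035,.034),bx(-.045,.045,.035,0),bx(-.125,-.045,.007,.018),bx(-.125,-.045,.007,.038)):
            q=((proj(f,tr(M,Q))+.4-off)*k).astype(int); cv2.polylines(im,[q],True,(0,0,255),1)
        cv2.imwrite(f'pics/fs{n}.png',im)
    a=cv2.imread('pics/fsT.png')[80:340,540:720];b=cv2.imread('pics/fsS.png')[190:430,530:790]
    c=np.zeros((520,800,3),np.uint8);c[:520,:360]=cv2.resize(a,(360,520));c[:400,365:798]=cv2.resize(b,(433,400));cv2.imwrite('pics/fsTS.png',c)
    for nm,px in(('ring',(384,101)),('eraser',(390,245))): print(nm,onz(T,zt(px),.013))
    for px in((216,132),(330,141),(125,243),(157,196)): print('tbl',onz(T,px,.02))
    for px in((395,240),(395,155)): print('right',onz(T,px,.05))
    g=get_state(); print(R.from_euler('xyz',g['ee_rot']).as_matrix().round(3))
E
python3 fits.py
```

```text
[ 0.6049 -0.1812 -0.0007 -0.3364] [ 0.2  0.7  0.3  0.5  0.9 -0.8  0.2 -1.3  0.7 -0.3 -0.7  0.7 -0.1  0.2
 -0.5 -0.1 -0.6 -0.5 -0.2 -0.1]
[ 0.6046 -0.1812  0.     -0.3363] [ 0.3  0.8  0.3  0.6  1.  -0.7  0.3 -1.3  0.8 -0.2 -0.7  0.6 -0.1  0.1
 -0.5 -0.1 -0.6 -0.5 -0.3 -0.2]
handle [[ 0.52437417 -0.15317678  0.028     ]] end [[ 0.48661525 -0.13997587  0.028     ]]
(array([ 0.66183391, -0.16306733,  0.03271819]), np.float64(0.0013445107735351417))
(array([ 0.63801322, -0.22902714,  0.03118804]), np.float64(0.0002636372158982172))
(array([ 0.57316762, -0.13259487,  0.03261108]), np.float64(0.0047809980574603185))
(array([ 0.54760929, -0.19979141,  0.03531167]), np.float64(0.003923816358719882))
(array([ 0.48699233, -0.13928204,  0.03564097]), np.float64(0.0026809174838423266))
ring [0.65595649 0.0040111  0.013     ]
eraser [ 0.54221962 -0.00152886  0.013     ]
tbl [0.72453638 0.19226701 0.02      ]
tbl [ 0.70221404 -0.16571794  0.02      ]
tbl [0.3732901  0.45612399 0.02      ]
tbl [0.51823321 0.36658808 0.02      ]
right [ 0.39734945 -0.34674883  0.05      ]
right [ 0.65374767 -0.35718466  0.05      ]
[[-0.     0.946 -0.323]
 [-0.001 -0.323 -0.946]
 [-1.     0.     0.001]]
```

View pics/fsTS.png

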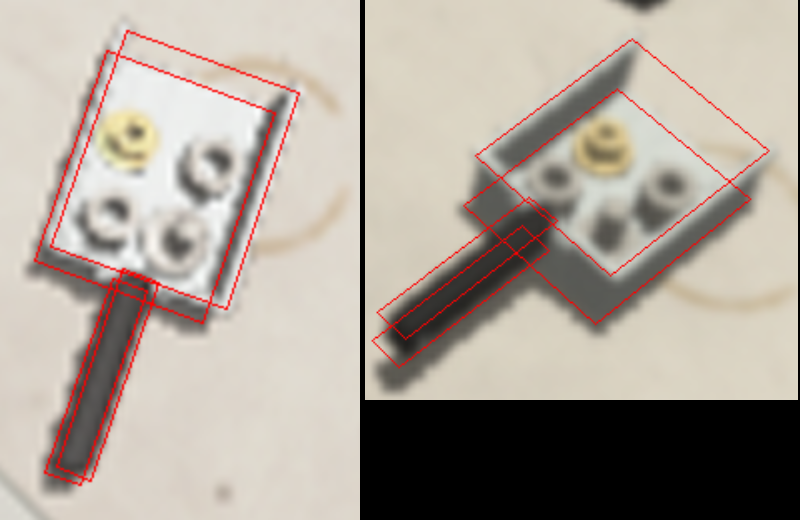

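```bash
cat > plan.py <<'E'
from h import *
def cur():
    g=get_state(); return np.array(g['eef_pos']),R.from_euler('xyz',g['ee_rot']).as_matrix(),g
def rel(p,Rt,tag=''):
    c,Rc,g=cur(); d=Rc.T@(np.asarray(p)-c); w=R.from_matrix(Rc.T@Rt).as_rotvec()
    n=max(np.linalg.norm(d)/.0625,np.degrees(np.linalg.norm(w))/10.7)
    print(tag,d.round(4),w.round(4),'rows',round(n,1),'to',np.round(p,3))
def toolR(xd,zd):
    x=np.array(xd,float);x/=np.linalg.norm(x);z=np.array(zd,float);z-=x*(z@x);z/=np.linalg.norm(z)
    return np.c_[x,np.cross(z,x),z]
E
cat > jg.py <<'E'
from plan import *
M=np.load('jar.npy'); M[1,3]+=.0015
jx,jy,jz,o=M[:3,0],M[:3,1],M[:3,2],M[:3,3]
al=np.radians(12); b=np.cos(al)*jx+np.sin(al)*jz
Rg=toolR(-b,-jy); gp=o+.05*jz; tcp=gp-b*tcp_to_grasp
E
python3 -c "
from jg import *
print(tcp,Rg.round(3))
rel(tcp+b*.2,Rg,'pre200'); rel(tcp+b*.1,Rg,'pre'); rel(tcp,Rg,'g')"
```

```text
[0.53017988 0.13902511 0.02504749] [[ 0.052  0.995  0.088]
 [ 0.005  0.088 -0.996]
 [-0.999  0.052 -0.   ]]
pre200 [0.0016 0.4473 0.376 ] [-0.4166  0.0124  0.0518] rows 9.3 to [0.52  0.138 0.225]
pre [0.1014 0.4521 0.3737] [-0.4166  0.0124  0.0518] rows 9.5 to [0.525 0.139 0.125]
g [0.2013 0.4569 0.3714] [-0.4166  0.0124  0.0518] rows 10.0 to [0.53  0.139 0.025]
```

```bash
python3 -m crank '[[-0.02,0.12,0.1,-0.1,0,0.01,1],[-0.02,0.45,0.376,-0.417,0.0125,0.052,1],[-0.02,0.45,0.376,-0.417,0.0125,0.052,1],[-0.02,0.45,0.376,-0.417,0.0125,0.052,1],[0.0016,0.4473,0.376,-0.4166,0.0124,0.0518,1],[0.0016,0.4473,0.376,-0.4166,0.0124,0.0518,1],[0.0016,0.4473,0.376,-0.4166,0.0124,0.0518,1],[0.0016,0.4473,0.376,-0.4166,0.0124,0.0518,1],[0.0016,0.4473,0.376,-0.4166,0.0124,0.0518,1],[0.0016,0.4473,0.376,-0.4166,0.0124,0.0518,1]]'; python3 -c "
from jg import *
rel(tcp+b*.2,Rg,'pre200'); rel(tcp+b*.06,Rg,'pre'); rel(tcp,Rg,'g');print(get_state()['q'])
snap('top','t1');snap('scene','s1')"
```

```text
t: 1.35
eef_pos: [0.5206, 0.1356, 0.2244]
ee_rot: [1.589, 1.519, 0.103]
force: [-0.5, 0.6, -0.9]
width: 0.0876
pre200 [-0.0004 -0.0006 -0.0026] [-0.0029 -0.0008  0.0004] rows 0.0 to [0.52  0.138 0.225]
pre [ 0.1396 -0.0005 -0.0025] [-0.0029 -0.0008  0.0004] rows 2.2 to [0.527 0.139 0.085]
g [ 0.1996 -0.0005 -0.0024] [-0.0029 -0.0008  0.0004] rows 3.2 to [0.53  0.139 0.025]
[ 0.6392238   0.10209204 -0.34515235  0.030118   -1.07906801  1.00289401]
```

View images.

```bash
python3 -c "
import cv2,numpy as np
c=np.hstack([cv2.resize(cv2.imread('pics/t1.png'),(400,300)),cv2.resize(cv2.imread('pics/s1.png'),(400,300))]);cv2.imwrite('pics/c1.png',c)"
```

```text
(no output)
```

View pics/c1.png

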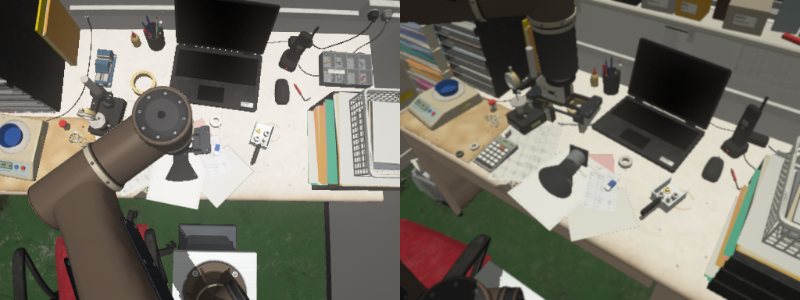

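```bash
python3 -m crank '[[0.05,-0.0005,-0.0025,-0.003,-0.001,0,1],[0.1,-0.0005,-0.0025,-0.003,-0.001,0,1],[0.14,-0.0005,-0.0025,-0.003,-0.001,0,1],[0.17,-0.0005,-0.0025,-0.003,-0.001,0,1],[0.19,-0.0005,-0.0025,-0.003,-0.001,0,1],[0.1995,-0.0005,-0.0025,-0.003,-0.001,0,1],[0.1995,-0.0005,-0.0025,-0.003,-0.001,0,1]]' 30; python3 -c "
from jg import *
rel(tcp,Rg,'g');print(get_state()['q'],get_state()['force'])
snap('top','t2');snap('scene','s2')
a=load('s2')['pixels'][100:300,80:400,::-1]
b=load('t2')['pixels'][100:300,150:400,::-1]
import cv2
cv2.imwrite('pics/c2.png',np.hstack([cv2.resize(a,(440,275)),cv2.resize(b,(344,275))]))"
```

```text
t: 2.33
eef_pos: [0.5293, 0.1425, 0.0255]
ee_rot: [1.566, 1.519, 0.087]
force: [-0.6, 0.6, -0.2]
width: 0.0875
g [0.0004 0.0005 0.0036] [0.0037 0.0001 0.0003] rows 0.1 to [0.53  0.139 0.025]
[ 0.64025022  0.34453997 -0.57118001  0.04768909 -0.61130947  0.98357918] [-0.62546854  0.55602746 -0.18007718]
```

View pics/c2.png

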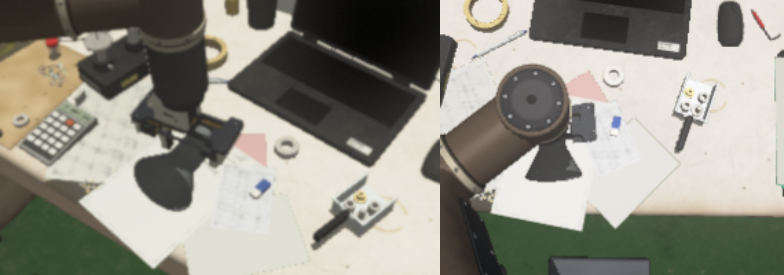

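```bash
python3 -m crank '[[0,0,0,0,0,0,0.6],[0,0,0,0,0,0,0.4],[0,0,0,0,0,0,0.4],[0,0,0,0,0,0,0.4],[0,0,0,0,0,0,0.4]]' 45;  python3 -m crank '[[-0.02,0,0,0,0,0,0.4],[-0.04,0,0,0,0,0,0.4],[-0.06,0,0,0,0,0,0.4],[-0.08,0,0,0,0,0,0.4],[-0.1,0,0,0,0,0,0.4],[-0.1,0,0,0,0,0,0.4]]';python3 -c "
from jg import *
snap('scene','s3')
a=load('s3')['pixels'][60:300,60:400,::-1]
cv2.imwrite('pics/c3.png',cv2.resize(a,(680,480)))
print(get_state()['q'])"
```

```text
t: 3.05
eef_pos: [0.5297, 0.142, 0.026]
ee_rot: [1.573, 1.518, 0.093]
force: [-1.3, -2.9, 5.7]
width: 0.0584
t: 3.8
eef_pos: [0.5248, 0.1422, 0.1263]
ee_rot: [1.602, 1.516, 0.122]
force: [0.5, 0.3, -3.2]
width: 0.0585
[ 0.64521248  0.20315446 -0.47455072  0.03611867 -0.84786239  0.99287234]
```

View pics/c3.png

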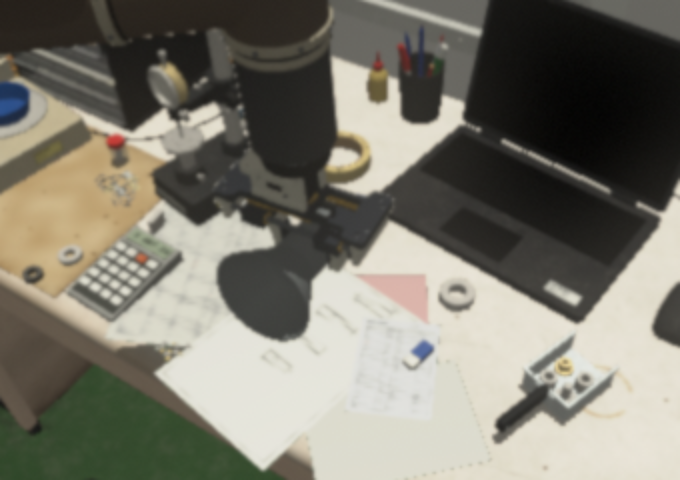

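```bash
cat >> jg.py <<'E'
Ru=lambda deg: Rg@R.from_rotvec([0,0,-np.radians(deg)]).as_matrix()
def tgt(G,deg,tag=''):
    r=Ru(deg); rel(np.array(G)+r[:,0]*tcp_to_grasp,r,tag)
E
python3 -c "
from jg import *
tgt([.50,.14,.2],40,'40'); tgt([.50,.14,.2],81,'81')"
```

```text
40 [-0.0616 -0.0323 -0.0005] [ 3.000e-03 -1.000e-04 -6.988e-01] rows 3.7 to [0.489 0.139 0.185]
81 [-0.073  -0.0388 -0.0005] [ 3.0000e-03  1.0000e-03 -1.4143e+00] rows 7.6 to [0.482 0.138 0.196]
```

```bash
python3 -m crank '[[-0.02,-0.005,0,0,0,-0.1,0.4],[-0.035,-0.015,0,0,0,-0.25,0.4],[-0.05,-0.025,0,0,0,-0.4,0.4],[-0.06,-0.03,0,0.001,0,-0.55,0.4],[-0.062,-0.0323,0,0.003,0,-0.7,0.4],[-0.062,-0.0323,0,0.003,0,-0.7,0.4]]';python3 -c "
from jg import *
tgt([.50,.14,.2],40,'40'); tgt([.50,.14,.2],81,'81')
snap('scene','s4')
a=load('s4')['pixels'][0:300,60:460,::-1]
cv2.imwrite('pics/c4.png',cv2.resize(a,(640,480)))
print(get_state()['q'])"
```

```text
t: 4.6
eef_pos: [0.4891, 0.1383, 0.1804]
ee_rot: [-1.566, 0.915, -3.052]
force: [0.5, 0.3, -4.2]
width: 0.0587
40 [-0.0034 -0.003  -0.0008] [-0.0034  0.001   0.0101] rows 0.1 to [0.489 0.139 0.185]
81 [-0.0079 -0.0154 -0.0007] [-3.600e-03 -3.000e-04 -7.055e-01] rows 3.8 to [0.482 0.138 0.196]
[ 0.47459152  0.53652652  0.10753146 -0.2335809  -1.75177117  1.21230689]
```

View pics/c4.png

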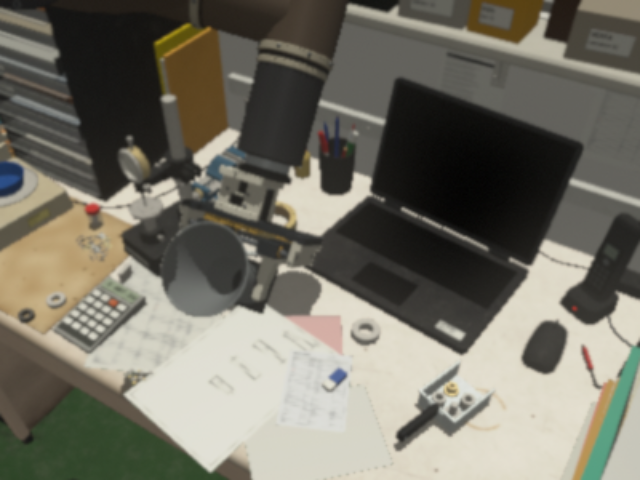

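```bash
python3 -m crank '[[-0.002,-0.003,0,0,0,-0.15,0.4],[-0.004,-0.007,0,0,0,-0.32,0.4],[-0.006,-0.011,0,0,0,-0.48,0.4],[-0.008,-0.0154,0,-0.003,0,-0.62,0.4],[-0.008,-0.0154,0,-0.003,0,-0.705,0.4],[-0.008,-0.0154,0,-0.003,0,-0.705,0.4]]';python3 -c "
from jg import *
tgt([.50,.14,.2],81,'81')
snap('scene','s5');snap('top','t5')
a=load('s5')['pixels'][0:300,60:460,::-1]
cv2.imwrite('pics/c5.png',np.hstack([cv2.resize(a,(400,300)),cv2.resize(load('t5')['pixels'][...,::-1],(400,300))]))
print(get_state()['q'])"
```

```text
t: 5.4
eef_pos: [0.4809, 0.1381, 0.1994]
ee_rot: [-1.572, 0.218, -3.053]
force: [0.3, 0.6, -2.6]
width: 0.0584
81 [-0.0001  0.0034 -0.0002] [ 0.0009  0.0008 -0.0083] rows 0.1 to [0.482 0.138 0.196]
[ 0.39981595  0.90538517  0.43328875 -0.44811379 -2.38373175  1.1656413 ]
```

View pics/c5.png

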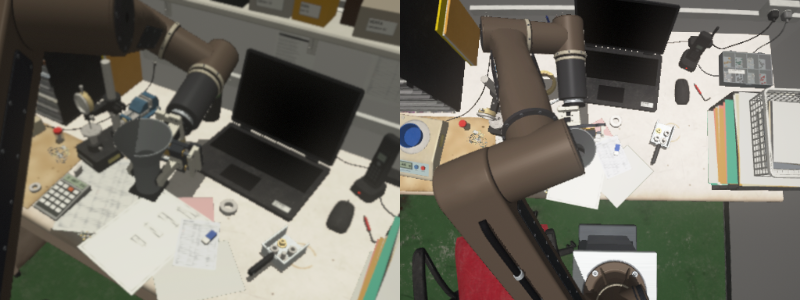

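```bash
python3 -c "
from jg import *
tgt([.47,.14,.12],81,'a');tgt([.47,.14,.075],81,'b');tgt([.47,.14,.05],81,'c')"
```

```text
a [ 0.0479  0.0769 -0.0029] [ 0.002   0.0016 -0.0139] rows 1.5 to [0.452 0.138 0.116]
b [ 0.0579  0.1208 -0.0028] [ 0.002   0.0016 -0.0139] rows 2.1 to [0.452 0.138 0.071]
c [ 0.0634  0.1451 -0.0028] [ 0.002   0.0016 -0.0139] rows 2.5 to [0.452 0.138 0.046]
```

```bash
python3 -m crank '[[0.02,0.025,-0.001,0.001,0,-0.01,0.4],[0.04,0.055,-0.0025,0.002,0.001,-0.014,0.4],[0.048,0.077,-0.0028,0.002,0.001,-0.014,0.4],[0.053,0.1,-0.0028,0.002,0.001,-0.014,0.4],[0.058,0.12,-0.0028,0.002,0.001,-0.014,0.4],[0.058,0.12,-0.0028,0.002,0.001,-0.014,0.4]]';python3 -c "
from jg import *
tgt([.47,.14,.075],81,'b');tgt([.47,.14,.05],81,'c')
snap('scene','s6');snap('top','t6')
a=load('s6')['pixels'][0:300,60:460,::-1]
cv2.imwrite('pics/c6.png',cv2.resize(a,(720,540)))
print(get_state()['q'],get_state()['force'])"
```

```text
t: 6.25
eef_pos: [0.4505, 0.1379, 0.0702]
ee_rot: [-1.57, 0.202, -3.053]
force: [-0.2, -0.6, -2.7]
width: 0.0586
b [-0.0014 -0.0007 -0.0004] [-0.0008  0.0003  0.0073] rows 0.0 to [0.452 0.138 0.071]
c [ 0.0036  0.0238 -0.0004] [-0.0008  0.0003  0.0073] rows 0.4 to [0.452 0.138 0.046]
[ 0.41809803  1.03148959  0.31855586 -0.39527318 -2.17462473  1.26858036] [ 0.48893268  0.07754237 -2.78941397]
```

View pics/c6.png

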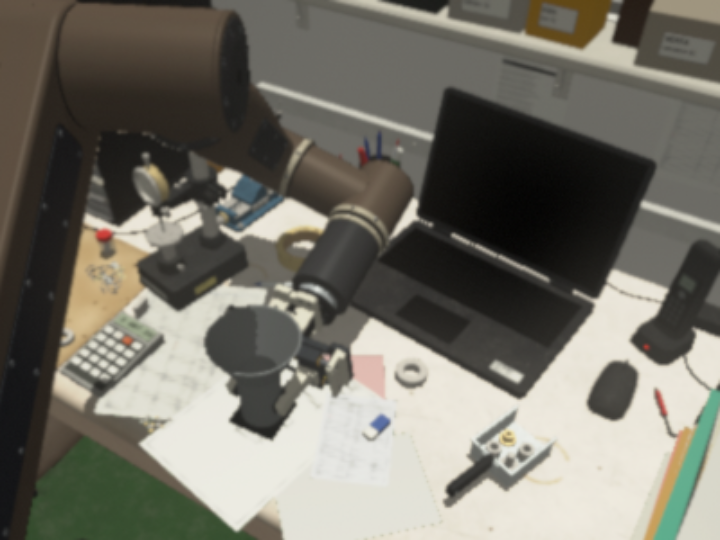

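```bash
python3 -m crank '[[0.001,0.008,0,0,0,0,0.4],[0.002,0.015,0,0,0,0,0.4],[0.003,0.019,0,0,0,0,0.4],[0.003,0.021,0,0,0,0,0.4],[0.003,0.021,0,0,0,0,0.4]]';python3 -c "
from jg import *
tgt([.47,.14,.05],81,'c')
snap('scene','s7')
a=load('s7')['pixels'][160:260,160:310,::-1]
cv2.imwrite('pics/c7.png',cv2.resize(a,(750,500),interpolation=2))
print(get_state()['force'])"
```

```text
t: 6.98
eef_pos: [0.4522, 0.1382, 0.0505]
ee_rot: [-1.571, 0.204, -3.053]
force: [-0.1, -0.4, -4.3]
width: 0.0586
c [ 0.0013  0.0042 -0.0003] [0.0001 0.0005 0.005 ] rows 0.1 to [0.452 0.138 0.046]
[-0.12420105 -0.54246326 -2.98593404]
```

View pics/c7.png

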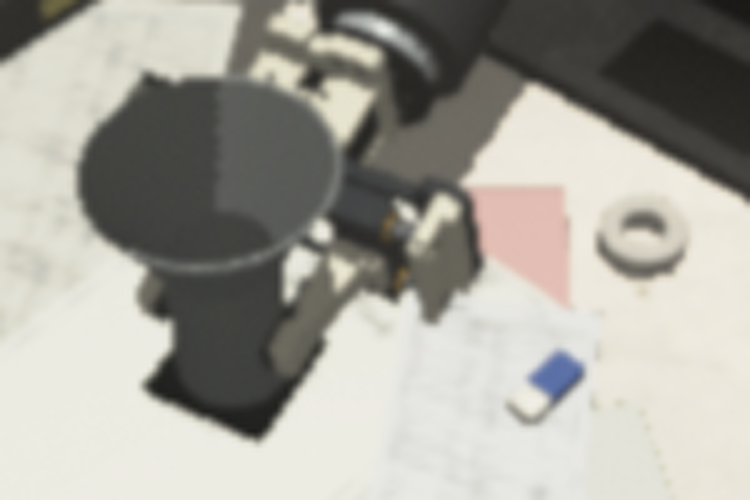

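```bash
python3 -m crank '[[0,0.002,0,0,0,0,0.4],[0,0.003,0,0,0,0,0.4],[0,0.003,0,0,0,0,0.4]]';  python3 -m crank '[[0,0.001,0,0,0,0,0.4],[0,0.0015,0,0,0,0,0.4]]'
```

```text
t: 7.4
eef_pos: [0.4528, 0.1382, 0.0476]
ee_rot: [-1.571, 0.205, -3.053]
force: [1.0, -0.2, -3.7]
width: 0.0584
t: 7.65
eef_pos: [0.4528, 0.1382, 0.0473]
ee_rot: [-1.571, 0.203, -3.053]
force: [-2.9, 2.1, 5.8]
width: 0.0589
```

```bash
python3 -m crank '[[0,0,0,0,0,0,0.7],[0,0,0,0,0,0,0.8],[0,0,0,0,0,0,0.95],[0,0,0,0,0,0,0.95]]'; python3 -c "
from jg import *
snap('scene','s8')
a=load('s8')['pixels'][160:260,160:310,::-1]
cv2.imwrite('pics/c8.png',cv2.resize(a,(750,500),interpolation=2))"
```

```text
t: 8.15
eef_pos: [0.4531, 0.1382, 0.0461]
ee_rot: [-1.571, 0.205, -3.053]
force: [-0.4, 0.5, 0.4]
width: 0.0819
```

View pics/c8.png

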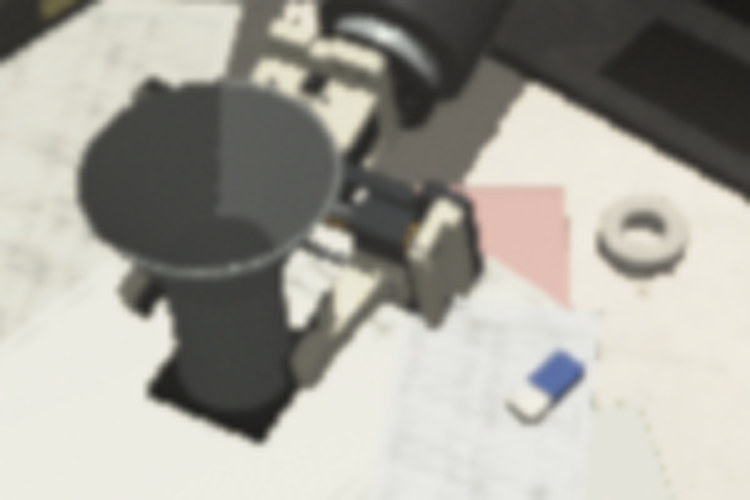

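```bash
python3 -m crank '[[-0.015,0,0,0,0,0,1],[-0.03,0,0,0,0,0,1],[-0.045,0,0,0,0,0,1],[-0.06,0,0,0,0,0,1],[-0.06,0,0,0,0,0,1]]'; python3 -c "
from jg import *
r=Ru(81)
tgt([.575,.145,.08],60,'m');tgt([.585,.145,.1],45,'a');tgt([.585,.145,.22],30,'b')
snap('scene','s9')
a=load('s9')['pixels'][0:300,60:460,::-1]
cv2.imwrite('pics/c9.png',cv2.resize(a,(720,540)))"
```

```text
t: 8.82
eef_pos: [0.5121, 0.1434, 0.0581]
ee_rot: [-1.571, 0.206, -3.054]
force: [-0.5, 0.2, -0.8]
width: 0.0878
m [-0.0484 -0.0018  0.0039] [ 3.000e-04 -1.000e-04  3.703e-01] rows 2.0 to [0.559 0.144 0.07 ]
a [-0.0646 -0.0151  0.0048] [ 3.000e-04 -1.000e-04  6.321e-01] rows 3.4 to [0.572 0.144 0.086]
b [-0.0925 -0.129   0.0047] [ 3.000e-04 -1.000e-04  8.939e-01] rows 4.8 to [0.576 0.144 0.203]
```

View pics/c9.png

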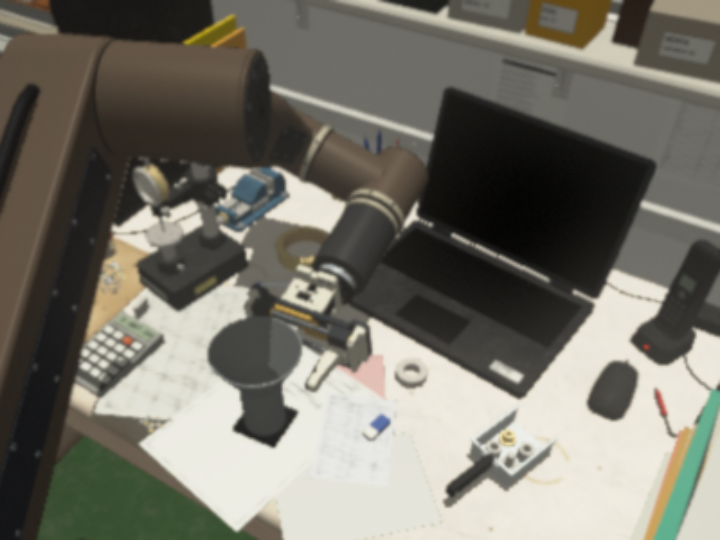

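```bash
python3 -m crank '[[-0.025,0,0.002,0,0,0.14,1],[-0.048,-0.002,0.004,0,0,0.3,1],[-0.058,-0.008,0.005,0,0,0.47,1],[-0.065,-0.015,0.005,0,0,0.632,1],[-0.075,-0.045,0.005,0,0,0.7,1],[-0.085,-0.09,0.005,0,0,0.8,1],[-0.0925,-0.129,0.005,0,0,0.894,1],[-0.0925,-0.129,0.005,0,0,0.894,1]]'; python3 -c "
from jg import *
snap('scene','s10');snap('top','t10')
cv2.imwrite('pics/c10.png',np.hstack([cv2.resize(load('s10')['pixels'][...,::-1],(400,300)),cv2.resize(load('t10')['pixels'][...,::-1],(400,300))]))
print(get_state()['q'])"
```

```text
t: 9.88
eef_pos: [0.5767, 0.1445, 0.2094]
ee_rot: [-1.577, 1.11, -3.057]
force: [-0.6, 0.9, -1.2]
width: 0.0877
[ 0.46055364  0.53787776  0.2231714  -0.16793898 -1.69675302  1.21564044]
```

View pics/c10.png

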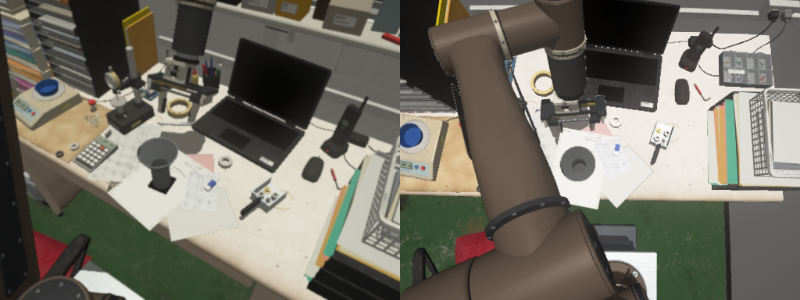

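```bash
python3 -c "
from h import *
a=load('s10')['pixels'][165:255,165:255,::-1]
b=load('t10')['pixels'][180:260,190:270,::-1]
cv2.imwrite('pics/c11.png',np.hstack([cv2.resize(a,(400,400),interpolation=2),cv2.resize(b,(400,400),interpolation=2)]))"
```

```text
(no output)
```

View pics/c11.png

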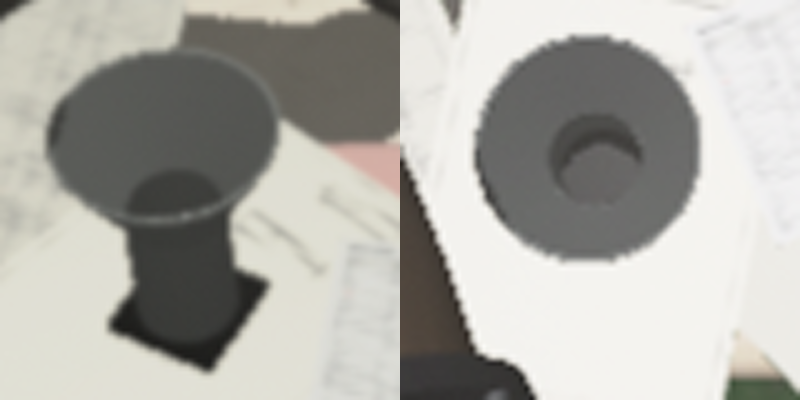

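```bash
python3 -c "
from fit import *
S=load('s10');T=load('t10')
pt=np.array([[75,148],[299,148],[187,36],[187,261]])/5+[190,180]-.4
ps=np.array([[46,135],[281,130],[165,48],[160,223]])/4.444+[165,165]-.4
foot=np.array([[108,325],[211,372],[270,285]])/4.444+[165,165]-.4
def r(p):
    o=[]
    for f,P in((T,pt),(S,ps)):
        q=proj(f,circ(.062,0)+p)
        o+=[np.linalg.norm(q-a,axis=1).min() for a in P]
    return o
s=least_squares(r,[.47,.14,.157]);print(s.x.round(4),s.fun.round(2))
for a in foot: print(onz(S,a,.005))
print(proj(S,[[s.x[0],s.x[1],0]]))
" ; python3 -c "
from jg import *
r=Ru(81); print('expected jar origin approx', np.array([.4531,.1382])-r[:2,0]*tcp_to_grasp)"
```

```text
[0.4714 0.1409 0.153 ] [0.69 1.16 1.4  0.23 0.49 0.24 0.33 0.33]
[0.43354758 0.17026595 0.005     ]
[0.43833015 0.10045305 0.005     ]
[0.50690427 0.1066541  0.005     ]
[[206.96607212 233.62171263]]
expected jar origin approx [0.47141831 0.13981283]
```

```bash
cat > sg.py <<'E'
from plan import *
yaw=-.3363; so=np.array([.6046,-.1812,0]); sx=np.array([np.cos(yaw),np.sin(yaw),0]); sy=np.array([-np.sin(yaw),np.cos(yaw),0]); up=np.array([0,0,1.])
be=np.radians(15); xt=-np.cos(be)*up+np.sin(be)*sx
Rs=toolR(xt,-sy); gx=-.088
G=so+gx*sx+.028*up
def st(h,tag): rel(G+xt*tcp_to_grasp+up*h,Rs,tag)
E
python3 -c "
from sg import *
st(.12,'120');st(0,'0')"
```

```text
120 [ 0.1005 -0.0335  0.2926] [0.4324 0.0441 0.7216] rows 5.0 to [ 0.526 -0.154  0.13 ]
0 [0.2074 0.0209 0.2928] [0.4324 0.0441 0.7216] rows 5.8 to [ 0.526 -0.154  0.01 ]
```

```bash
python3 -m crank '[[0,-0.04,0.04,0.05,0,0.08,1],[0.01,-0.06,0.1,0.12,0.01,0.25,1],[0.03,-0.06,0.16,0.22,0.02,0.4,1],[0.06,-0.05,0.22,0.32,0.03,0.55,1],[0.09,-0.04,0.27,0.4,0.04,0.68,1],[0.1,-0.034,0.2926,0.4324,0.0441,0.7216,1],[0.1,-0.034,0.2926,0.4324,0.0441,0.7216,1],[0.1,-0.034,0.2926,0.4324,0.0441,0.7216,1]]'; python3 -c "
from sg import *
st(.12,'120');st(0,'0')
snap('scene','s12');snap('top','t12')
cv2.imwrite('pics/c12.png',np.hstack([cv2.resize(load('s12')['pixels'][...,::-1],(400,300)),cv2.resize(load('t12')['pixels'][...,::-1],(400,300))]))
print(get_state()['q'])"
```

```text
t: 10.98
eef_pos: [0.5266, -0.1539, 0.1294]
ee_rot: [1.562, 1.311, -0.346]
force: [0.8, 0.4, 0.2]
width: 0.0874
120 [-0.0006 -0.0004  0.0001] [0.0003 0.0024 0.0023] rows 0.0 to [ 0.526 -0.154  0.13 ]
0 [ 0.1154 -0.0312 -0.0002] [0.0003 0.0024 0.0023] rows 1.9 to [ 0.526 -0.154  0.01 ]
[ 0.15501096  0.09555485 -0.70805654  0.23778459 -0.54917618  0.89065419]
```

View pics/c12.png

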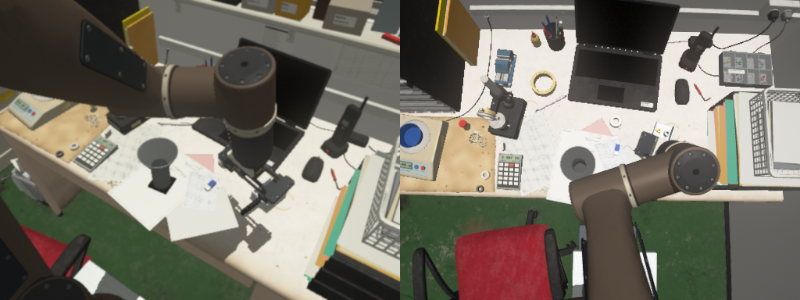

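```bash
python3 -m crank '[[0.03,-0.008,0,0,0.002,0.002,1],[0.06,-0.016,0,0,0.002,0.002,1],[0.085,-0.023,0,0,0.002,0.002,1],[0.1,-0.027,0,0,0.002,0.002,1],[0.11,-0.03,0,0,0.002,0.002,1],[0.1154,-0.0312,0,0,0.002,0.002,1],[0.1154,-0.0312,0,0,0.002,0.002,1]]' 60; python3 -c "
from sg import *
st(0,'0')
snap('scene','s13')
a=load('s13')['pixels'][170:290,265:415,::-1]
cv2.imwrite('pics/c13.png',cv2.resize(a,(750,600),interpolation=2))
print(get_state()['q'],get_state()['force'])"
```

```text
t: 11.95
eef_pos: [0.5276, -0.1554, 0.0153]
ee_rot: [1.579, 1.317, -0.329]
force: [-0.9, -0.1, 0.2]
width: 0.0874
0 [ 0.0048 -0.0032 -0.001 ] [-0.0007 -0.0018  0.0085] rows 0.1 to [ 0.526 -0.154  0.01 ]
[-0.03887121  0.26347595 -1.01530124  0.97629645 -0.08638819  0.30737879] [ 0.33516423  0.3223994  -0.10222933]
```

View pics/c13.png

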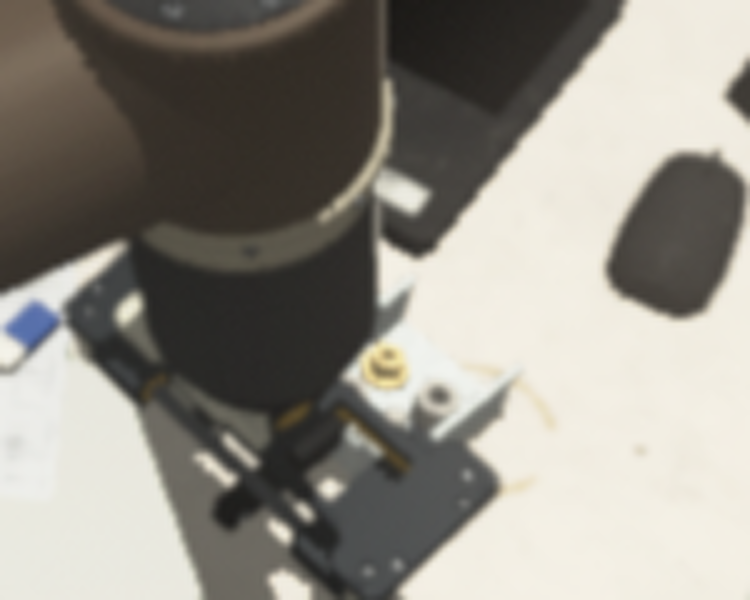

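```bash
python3 -m crank '[[-0.025,0.007,0,0,0,0,1],[-0.05,0.013,0,0,0,0,1],[-0.07,0.018,0,0,0,0,1],[-0.07,0.018,0,0,0,0,1]]'; sed -i 's/be=np.radians(15)/be=np.radians(0)/' sg.py; python3 -c "
from sg import *
st(.07,'70');st(0,'0');print(get_state()['q'])"
```

```text
t: 12.5
eef_pos: [0.5296, -0.1525, 0.0904]
ee_rot: [1.598, 1.313, -0.307]
force: [0.8, 0.1, -0.7]
width: 0.0876
70 [ 0.0088 -0.0104  0.0024] [ 0.0018 -0.0072 -0.2578] rows 1.4 to [ 0.522 -0.152  0.079]
0 [ 0.0765 -0.0282  0.0029] [ 0.0018 -0.0072 -0.2578] rows 1.4 to [ 0.522 -0.152  0.009]
[ 0.14423644  0.15567749 -0.76160994  0.26790658 -0.4341576   0.86109567]
```

```bash
python3 -m crank '[[0.003,-0.005,0.001,0.001,-0.003,-0.12,1],[0.008,-0.01,0.0024,0.0018,-0.007,-0.2578,1],[0.008,-0.01,0.0024,0.0018,-0.007,-0.2578,1],[0.03,-0.016,0.0025,0.0018,-0.007,-0.2578,1],[0.05,-0.021,0.0028,0.0018,-0.007,-0.2578,1],[0.066,-0.0255,0.003,0.0018,-0.007,-0.2578,1],[0.0755,-0.028,0.003,0.0018,-0.007,-0.2578,1],[0.0755,-0.028,0.003,0.0018,-0.007,-0.2578,1]]' 60; python3 -c "
from sg import *
st(0,'0')
snap('scene','s14')
a=load('s14')['pixels'][170:290,265:415,::-1]
cv2.imwrite('pics/c14.png',cv2.resize(a,(750,600),interpolation=2))
print(get_state()['q'],get_state()['force'])"
```

```text
t: 13.5
eef_pos: [0.5178, -0.1548, 0.0069]
ee_rot: [-0.835, 1.564, -2.744]
force: [-0.6, -0.4, 0.5]
width: 0.0876
0 [-0.0023  0.0026 -0.0037] [-0.002   0.0048  0.0053] rows 0.1 to [ 0.522 -0.152  0.009]
[ 0.07383585  0.3891374  -0.53604285  0.00385418 -0.65131985  1.15573295] [0.40978019 0.08416012 0.33874743]
```

View pics/c14.png

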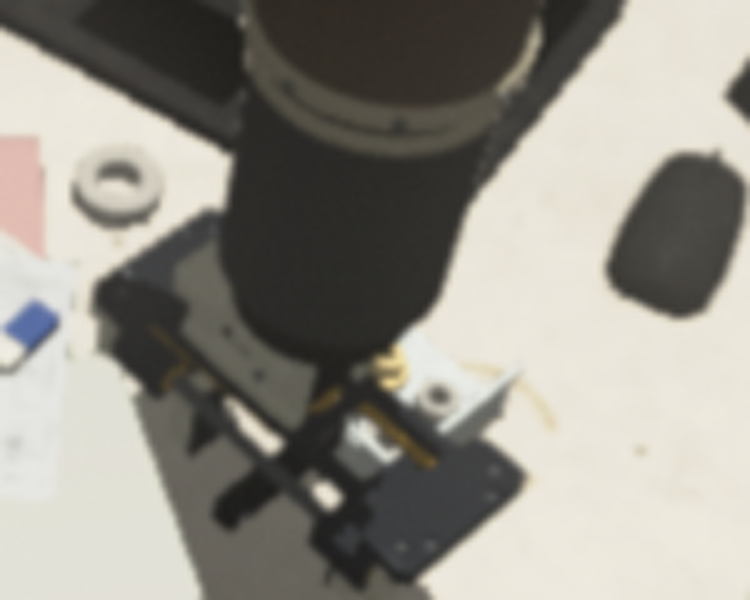

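```bash
python3 -m crank '[[-0.0023,0.0026,-0.0037,-0.002,0.005,0.005,0.8],[-0.0023,0.0026,-0.0037,-0.002,0.005,0.005,0.5],[-0.0023,0.0026,-0.0037,-0.002,0.005,0.005,0.3],[-0.0023,0.0026,-0.0037,-0.002,0.005,0.005,0.2],[-0.0023,0.0026,-0.0037,-0.002,0.005,0.005,0.15],[-0.0023,0.0026,-0.0037,-0.002,0.005,0.005,0.08],[-0.0023,0.0026,-0.0037,-0.002,0.005,0.005,0.05],[-0.0023,0.0026,-0.0037,-0.002,0.005,0.005,0.05]]' 30; python3 -m crank '[[0,0,0,0,0,0,0.05],[0,0,0,0,0,0,0.05]]' 60;python3 -c "
from sg import *
st(0,'0');st(.08,'l')"
```

```text
t: 14.55
eef_pos: [0.5225, -0.1523, 0.0098]
ee_rot: [2.379, 1.57, 0.472]
force: [0.6, 0.2, -0.1]
width: 0.014
t: 14.8
eef_pos: [0.5225, -0.1523, 0.0098]
ee_rot: [2.366, 1.57, 0.459]
force: [0.2, 0.3, -0.7]
width: 0.0134
0 [ 0.0006 -0.001   0.0002] [-0.     -0.0008 -0.0008] rows 0.0 to [ 0.522 -0.152  0.009]
l [-0.0794 -0.0009  0.0001] [-0.     -0.0008 -0.0008] rows 1.3 to [ 0.522 -0.152  0.089]
```

Gripped (14 mm). Lift slowly.

```bash
python3 -m crank '[[-0.004,0,0,0,0,0,0.05],[-0.012,0,0,0,0,0,0.05],[-0.024,0,0,0,0,0,0.05],[-0.038,0,0,0,0,0,0.05],[-0.055,0,0,0,0,0,0.05],[-0.07,0,0,0,0,0,0.05],[-0.078,0,0,0,0,0,0.05],[-0.08,0,0,0,0,0,0.05],[-0.08,0,0,0,0,0,0.05]]' 60;python3 -c "
from sg import *
snap('scene','s15');snap('top','t15')
a=load('s15')['pixels'][150:270,265:415,::-1]
b=load('t15')['pixels'][120:240,280:400,::-1]
cv2.imwrite('pics/c15.png',np.hstack([cv2.resize(a,(440,352),interpolation=2),cv2.resize(b,(352,352))]))
print(get_state()['eef_pos'],get_state()['force'],get_state()['moment'])"
```

```text
t: 15.92
eef_pos: [0.5222, -0.1523, 0.0896]
ee_rot: [2.692, 1.57, 0.784]
force: [-0.3, 0.5, -2.5]
width: 0.0137
[ 0.52196915 -0.15234837  0.08922813] [-0.77212022 -0.3767301  -3.79754046] [0.07875467 0.19279056 0.01851363]
```

View pics/c15.png

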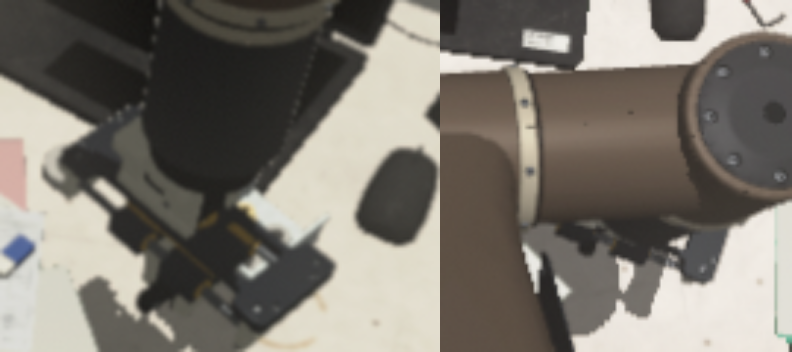

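```bash
cat >> sg.py <<'E'
# scoop in tool frame (nominal), grasp point at (gx,0,.028) in scoop
Rst=Rs.T@np.c_[sx,sy,up]
def scoop():
    p,Rc,g=cur(); Gc=p-Rc[:,0]*tcp_to_grasp; Rw=Rc@Rst; return Rw,Gc-Rw@np.array([gx,0,.028])
def over(f,name,box,size):
    Rw,o=scoop(); im=f['pixels'][...,::-1].copy(); x0,y0,x1,y1=box; k=size[0]/(x1-x0)
    im=cv2.resize(im[y0:y1,x0:x1],size,interpolation=cv2.INTER_CUBIC)
    for z,a,b,w in((.034,-.045,.045,.035),(0,-.045,.045,.035),(.018,-.125,-.045,.007),(.038,-.125,-.045,.007)):
        P=np.array([[a,-w,z],[b,-w,z],[b,w,z],[a,w,z]])@Rw.T+o
        cv2.polylines(im,[((proj(f,P)+.4-[x0,y0])*k).astype(int)],True,(0,0,255),1)
    cv2.imwrite(f'pics/{name}.png',im)
E
python3 -c "
from sg import *
over(load('s15'),'c16',(265,150,415,270),(750,600))"
```

```text
(no output)
```

View pics/c16.png

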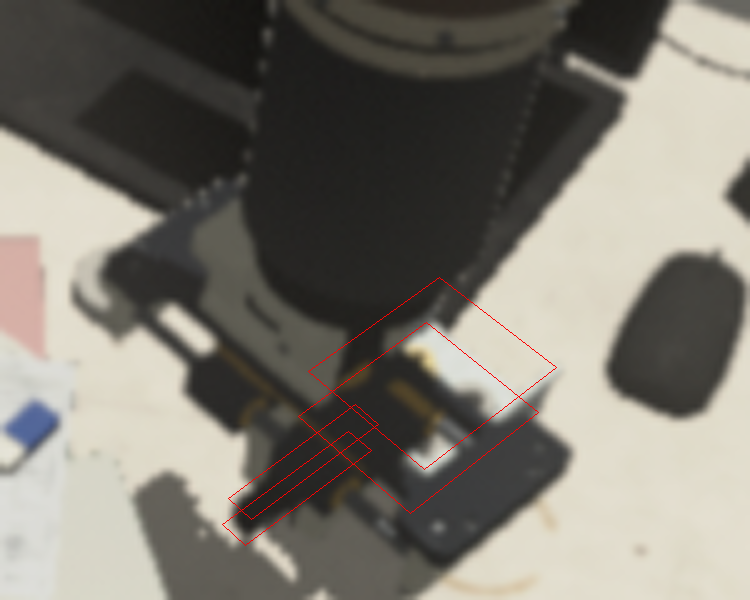

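```bash
cat >> sg.py <<'E'
MO=np.array([.471,.140])
def pour(Lxyz,psi,phi,tag=''):
    Rw=R.from_euler('ZY',[psi,phi],degrees=True).as_matrix()
    Gp=np.array(Lxyz)+Rw@np.array([gx-.045,0,.025]); Rt=Rw@Rst.T
    rel(Gp+Rt[:,0]*tcp_to_grasp,Rt,tag)
def gpose(Gp,psi,phi,tag=''):
    Rw=R.from_euler('ZY',[psi,phi],degrees=True).as_matrix();Rt=Rw@Rst.T
    rel(np.array(Gp)+Rt[:,0]*tcp_to_grasp,Rt,tag)
def lip(off,z,psi): return [MO[0]-off*np.cos(np.radians(psi)),MO[1]-off*np.sin(np.radians(psi)),z]
E
python3 -c "
from sg import *
gpose([.50,-.14,.2],-19.3,0,'w0');gpose([.46,-.07,.26],0,0,'w1');gpose([.41,.0,.26],20,5,'w2')"
```

```text
w0 [-0.092  -0.0248 -0.0044] [ 0.0003 -0.0005  0.0003] rows 1.5 to [ 0.5   -0.14   0.181]
w1 [-0.1519 -0.0857 -0.0573] [-3.366e-01 -6.000e-04  2.000e-04] rows 2.9 to [ 0.46  -0.07   0.241]
w2 [-0.1519 -0.1573 -0.1059] [-0.6852 -0.0305 -0.0838] rows 3.9 to [ 0.408 -0.001  0.241]
```

```bash
python3 -m crank '[[-0.015,-0.004,-0.001,0,0,0,0.05],[-0.04,-0.01,-0.002,0,0,0,0.05],[-0.065,-0.018,-0.003,0,0,0,0.05],[-0.09,-0.025,-0.006,-0.02,0,0,0.05],[-0.11,-0.04,-0.017,-0.08,0,0,0.05],[-0.13,-0.06,-0.035,-0.18,0,0,0.05],[-0.147,-0.078,-0.051,-0.29,0,0,0.05],[-0.152,-0.085,-0.0573,-0.336,0,0,0.05],[-0.152,-0.0857,-0.0573,-0.336,0,0,0.05]]' 60;python3 -c "
from sg import *
print(get_state()['q']);gpose([.41,.0,.26],20,5,'w2');gpose([.38,.035,.26],34,10,'w2b');pour(lip(20,.19,40),40,15,'w3') if 0 else pour(lip(.02,.19,40),40,15,'w3')"
```

```text
t: 17.15
eef_pos: [0.4602, -0.0697, 0.2424]
ee_rot: [1.949, 1.568, 0.378]
force: [1.2, 0.3, -2.9]
width: 0.0135
[ 2.74191354e-01 -6.71270788e-03 -4.05304435e-01 -2.72818082e-04
 -1.16980053e+00  1.29650744e+00]
w2 [ 0.001  -0.0517 -0.0691] [-0.349  -0.0157 -0.0888] rows 1.9 to [ 0.408 -0.001  0.241]
w2b [ 0.0008 -0.0829 -0.1029] [-0.5921 -0.052  -0.1718] rows 3.3 to [0.377 0.033 0.241]
w3 [ 0.0118 -0.1017 -0.1153] [-0.6943 -0.0915 -0.2535] rows 4.0 to [0.358 0.046 0.23 ]
```

```bash
python3 -m crank '[[0,-0.01,-0.012,-0.06,-0.002,-0.015,0.05],[0,-0.025,-0.034,-0.17,-0.008,-0.04,0.05],[0.001,-0.04,-0.055,-0.28,-0.012,-0.07,0.05],[0.001,-0.055,-0.074,-0.38,-0.02,-0.1,0.05],[0.001,-0.07,-0.089,-0.49,-0.035,-0.14,0.05],[0.001,-0.083,-0.103,-0.592,-0.052,-0.172,0.05],[0.003,-0.093,-0.11,-0.65,-0.07,-0.215,0.05],[0.003,-0.1,-0.114,-0.685,-0.088,-0.245,0.05],[0.003,-0.1017,-0.1153,-0.6943,-0.0915,-0.2535,0.05],[0.003,-0.1017,-0.1153,-0.6943,-0.0915,-0.2535,0.05]]' 60;python3 -c "
from sg import *
print(get_state()['q']);pour(lip(.02,.19,40),40,15,'w3')
f=snap('scene','s17');snap('top','t17')
over(f,'c17',(100,100,340,280),(800,600))
cv2.imwrite('pics/c17t.png',cv2.resize(load('t17')['pixels'][...,::-1],(512,384)))"
```

```text
t: 18.4
eef_pos: [0.3587, 0.0453, 0.2386]
ee_rot: [-1.572, 1.308, -2.445]
force: [0.1, 0.6, -2.4]
width: 0.0136
[ 0.6875084  -0.02592696 -0.46470379  0.00229863 -1.39506778  1.58026692]
w3 [ 0.0079  0.0022 -0.0004] [-0.0004 -0.0005  0.0013] rows 0.1 to [0.358 0.046 0.23 ]
```

View pics/c17.png

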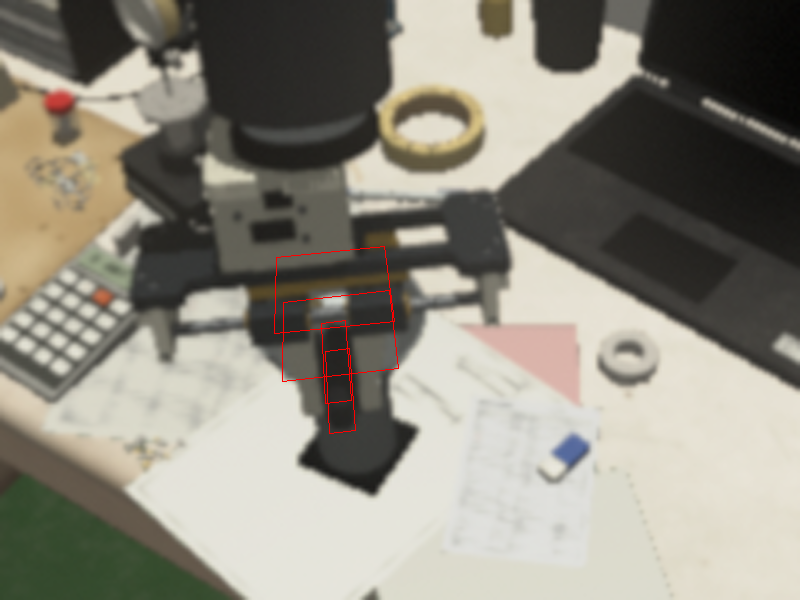

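View pics/c17t.png

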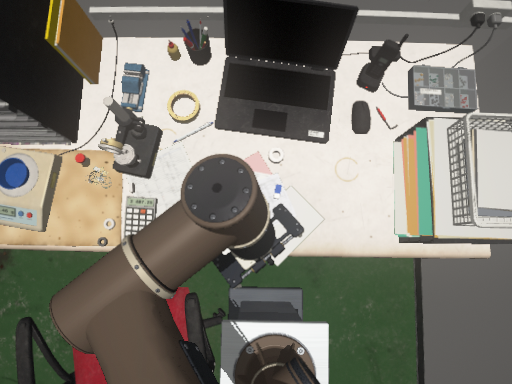

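```bash
python3 -c "
from sg import *
for p in(20,24,28,31,34,37,40,43,46): pour(lip(.02,.178,40),40,p,p)"
```

```text
20 [ 0.0081  0.0065 -0.0006] [-0.001  -0.0007 -0.0866] rows 0.5 to [0.362 0.048 0.229]
24 [-0.0011  0.008  -0.0006] [-0.0009 -0.0008 -0.1565] rows 0.8 to [0.365 0.051 0.238]
28 [-0.0101  0.0102 -0.0006] [-0.0009 -0.0008 -0.2263] rows 1.2 to [0.368 0.054 0.246]
31 [-0.0168  0.0123 -0.0006] [-0.0009 -0.0008 -0.2786] rows 1.5 to [0.371 0.056 0.252]
34 [-0.0233  0.0147 -0.0006] [-0.0009 -0.0008 -0.331 ] rows 1.8 to [0.374 0.058 0.258]
37 [-0.0297  0.0174 -0.0006] [-0.0009 -0.0009 -0.3834] rows 2.1 to [0.377 0.061 0.263]
40 [-0.036   0.0205 -0.0006] [-0.0008 -0.0009 -0.4357] rows 2.3 to [0.381 0.064 0.268]
43 [-0.0421  0.0239 -0.0006] [-0.0008 -0.0009 -0.4881] rows 2.6 to [0.384 0.067 0.273]
46 [-0.048   0.0276 -0.0006] [-0.0008 -0.0009 -0.5404] rows 2.9 to [0.388 0.071 0.278]
```

```bash
python3 -m crank '[[0.008,0.0065,0,0,0,-0.0866,0.05],[0.003,0.007,0,0,0,-0.12,0.05],[-0.001,0.008,0,0,0,-0.1565,0.05],[-0.0055,0.009,0,0,0,-0.19,0.05],[-0.0101,0.0102,0,0,0,-0.2263,0.05],[-0.0135,0.0112,0,0,0,-0.253,0.05],[-0.0168,0.0123,0,0,0,-0.2786,0.05],[-0.02,0.0135,0,0,0,-0.305,0.05],[-0.0233,0.0147,0,0,0,-0.331,0.05]]' 60;python3 -c "
from sg import *
print(get_state()['q']);pour(lip(.02,.178,40),40,34,'34')
f=snap('scene','s18');snap('top','t18')
over(f,'c18',(100,100,340,280),(800,600))"
```

```text
t: 19.62
eef_pos: [0.3742, 0.0584, 0.2576]
ee_rot: [-1.572, 0.975, -2.444]
force: [1.1, -0.6, -2.5]
width: 0.0136
[ 0.69026395  0.21380245 -0.27279577  0.00392533 -1.6797684   1.57781173]
34 [ 0.0002 -0.0001 -0.0003] [ 0.0001 -0.0005  0.0022] rows 0.0 to [0.374 0.058 0.258]
```

View pics/c18.png

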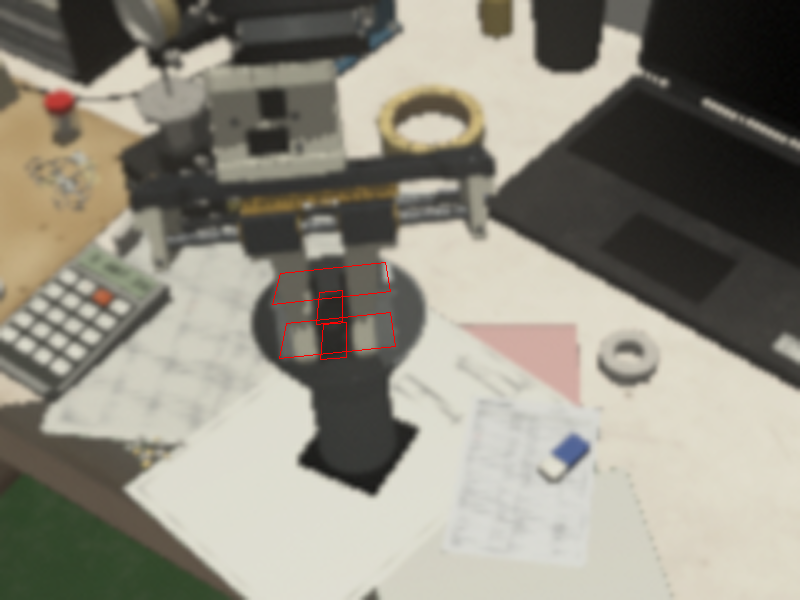

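View pics/t18.png

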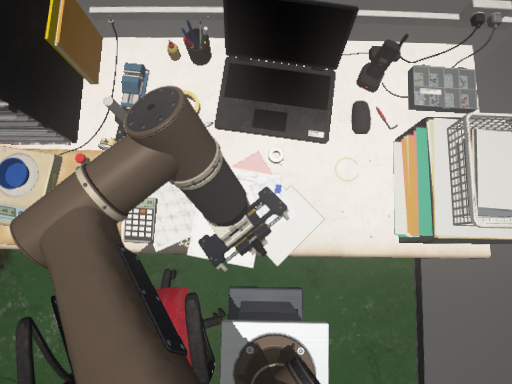

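```bash
python3 -c "
from sg import *
print(get_state()['force'],get_state()['moment'])
for p in(37,40,43,46,50,54,58,62): pour(lip(.02,.178,40),40,p,p)"
```

```text
[-0.35768808 -0.1475729  -2.32728607] [ 1.30971527 -1.7838749   0.00514249]
37 [-0.0069 -0.0001 -0.0003] [ 0.0002 -0.0004 -0.0501] rows 0.3 to [0.377 0.061 0.263]
40 [-0.0138  0.0008 -0.0003] [ 0.0002 -0.0004 -0.1025] rows 0.5 to [0.381 0.064 0.268]
43 [-0.0207  0.002  -0.0003] [ 0.0002 -0.0004 -0.1548] rows 0.8 to [0.384 0.067 0.273]
46 [-0.0275  0.0036 -0.0003] [ 2.000e-04 -4.000e-04 -2.072e-01] rows 1.1 to [0.388 0.071 0.278]
50 [-0.0364  0.0062 -0.0003] [ 2.00e-04 -4.00e-04 -2.77e-01] rows 1.5 to [0.394 0.075 0.284]
54 [-0.0451  0.0095 -0.0003] [ 2.000e-04 -4.000e-04 -3.468e-01] rows 1.9 to [0.4   0.08  0.289]
58 [-0.0536  0.0133 -0.0003] [ 2.000e-04 -4.000e-04 -4.166e-01] rows 2.2 to [0.406 0.085 0.294]
62 [-0.0617  0.0178 -0.0003] [ 3.000e-04 -4.000e-04 -4.864e-01] rows 2.6 to [0.412 0.091 0.298]
```

```bash
python3 -m crank '[[-0.0034,0,0,0,0,-0.025,0.05],[-0.0069,0,0,0,0,-0.05,0.05],[-0.0105,0.0004,0,0,0,-0.076,0.05],[-0.0138,0.0008,0,0,0,-0.1025,0.05],[-0.0172,0.0014,0,0,0,-0.128,0.05],[-0.0207,0.002,0,0,0,-0.155,0.05],[-0.0241,0.0028,0,0,0,-0.181,0.05],[-0.0275,0.0036,0,0,0,-0.207,0.05],[-0.0275,0.0036,0,0,0,-0.207,0.05]]' 60;python3 -c "
from sg import *
print(get_state()['force'],get_state()['q'])
f=snap('scene','s19')
over(f,'c19',(150,150,310,270),(800,600))
for p in(46,50,54,58,62): pour(lip(.02,.178,40),40,p,p)"
```

```text
t: 20.85
eef_pos: [0.3884, 0.0703, 0.2778]
ee_rot: [-1.572, 0.768, -2.444]
force: [-0.2, -0.5, -1.2]
width: 0.0135
[-0.20922069 -0.45561759 -1.22747269] [ 0.69129165  0.35498967 -0.14716537  0.00463759 -1.87105947  1.57716287]
46 [-0.0002  0.0002 -0.0003] [ 0.0002 -0.0005 -0.0012] rows 0.0 to [0.388 0.071 0.278]
50 [-0.0095  0.0009 -0.0003] [ 0.0002 -0.0005 -0.071 ] rows 0.4 to [0.394 0.075 0.284]
54 [-0.0187  0.0023 -0.0003] [ 0.0003 -0.0005 -0.1408] rows 0.8 to [0.4   0.08  0.289]
58 [-0.0277  0.0044 -0.0003] [ 0.0003 -0.0005 -0.2107] rows 1.1 to [0.406 0.085 0.294]
62 [-0.0366  0.0071 -0.0003] [ 0.0003 -0.0004 -0.2805] rows 1.5 to [0.412 0.091 0.298]
```

View pics/c19.png

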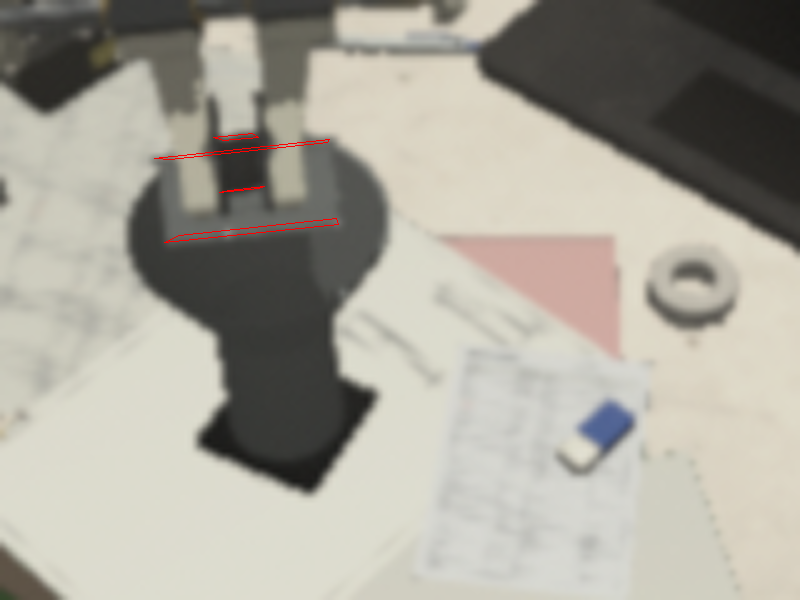

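```bash
python3 -m crank '[[-0.005,0.0005,0,0,0,-0.036,0.05],[-0.0095,0.001,0,0,0,-0.071,0.05],[-0.014,0.0016,0,0,0,-0.106,0.05],[-0.0187,0.0023,0,0,0,-0.141,0.05],[-0.023,0.0033,0,0,0,-0.176,0.05],[-0.0277,0.0044,0,0,0,-0.211,0.05],[-0.0366,0.0071,0,0,0,-0.28,0.05],[-0.0366,0.0071,0,0,0,-0.28,0.05],[-0.0366,0.0071,0,0,0,-0.28,0.05]]' 60;python3 -c "
from sg import *
print(get_state()['force'],get_state()['q'])
f=snap('scene','s20');snap('top','t20')
over(f,'c20',(150,150,310,270),(800,600))"
```

```text
t: 22.02
eef_pos: [0.4122, 0.0901, 0.2984]
ee_rot: [-1.571, 0.49, -2.444]
force: [0.7, -1.2, -0.6]
width: 0.0138
[ 0.70048067 -1.16864372 -0.58359237] [ 6.92145573e-01  5.42074309e-01  1.26914184e-03  5.76817514e-03
 -2.11056179e+00  1.57684684e+00]
```

View pics/c20.png

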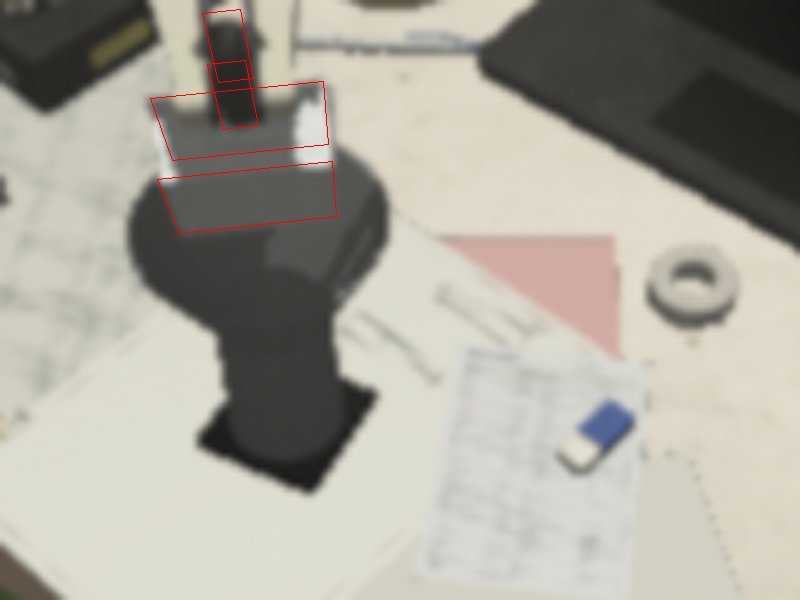

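View pics/t20.png

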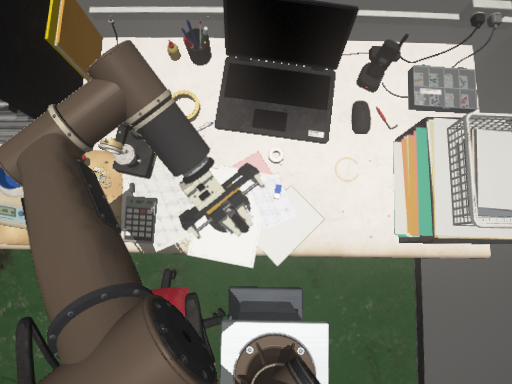

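```bash
python3 -c "
from sg import *
pour(lip(.02,.22,40),40,62,'u');gpose([.37,.05,.32],40,25,'v');gpose([.42,-.08,.28],10,0,'w')"
```

```text
u [-0.0198 -0.0364 -0.0004] [ 0.0002 -0.0003 -0.0025] rows 0.7 to [0.412 0.091 0.34 ]
v [ 0.0562 -0.0346  0.0036] [ 1.000e-04 -4.000e-04  6.432e-01] rows 3.4 to [0.364 0.045 0.303]
w [ 0.1088 -0.0155  0.1354] [0.4713 0.2819 1.0539] rows 6.4 to [ 0.42  -0.08   0.261]
```

```bash
python3 -m crank '[[-0.01,-0.018,0,0,0,0,0.05],[-0.02,-0.0364,0,0,0,0,0.05],[0,-0.037,0.001,0,0,0.16,0.05],[0.02,-0.036,0.002,0,0,0.32,0.05],[0.04,-0.035,0.003,0,0,0.48,0.05],[0.056,-0.0346,0.0036,0,0,0.643,0.05],[0.056,-0.0346,0.0036,0,0,0.643,0.05]]' 60;python3 -c "
from sg import *
gpose([.40,-.05,.30],15,5,'x');gpose([.46,-.12,.2],-19.3,0,'w')
f=snap('scene','s21')
over(f,'c21',(100,100,340,280),(800,600))"
```

```text
t: 23.0
eef_pos: [0.3624, 0.0435, 0.3055]
ee_rot: [-1.571, 1.143, -2.444]
force: [0.6, 0.4, -1.1]
width: 0.0136
x [ 0.0356 -0.0197  0.0951] [0.4233 0.1114 0.3353] rows 3.0 to [ 0.398 -0.05   0.281]
w [0.1256 0.0241 0.188 ] [1.0179 0.2211 0.389 ] rows 6.0 to [ 0.46  -0.12   0.181]
```

View pics/c21.png

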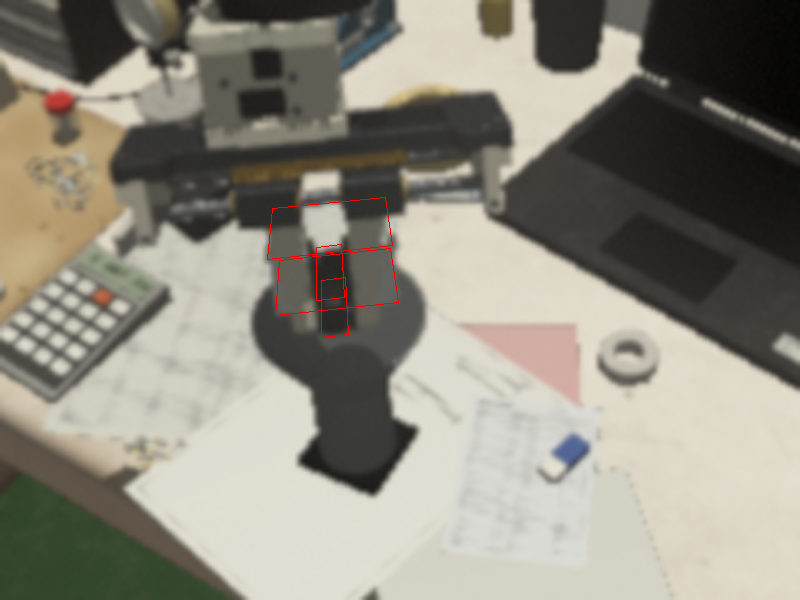

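```bash
python3 -m crank '[[0.012,-0.007,0.032,0.14,0.037,0.11,0.05],[0.024,-0.014,0.064,0.28,0.074,0.22,0.05],[0.0356,-0.0197,0.095,0.423,0.111,0.335,0.05],[0.06,-0.008,0.125,0.6,0.14,0.35,0.05],[0.09,0.006,0.155,0.8,0.18,0.37,0.05],[0.1256,0.0241,0.188,1.018,0.221,0.389,0.05],[0.1256,0.0241,0.188,1.018,0.221,0.389,0.05],[0.1256,0.0241,0.188,1.018,0.221,0.389,0.05]]' 60;python3 -c "
from sg import *
print(get_state()['q'])
f=snap('scene','s22');t=snap('top','t22')
a=f['pixels'][160:260,160:310,::-1];b=t['pixels'][180:260,190:270,::-1]
cv2.imwrite('pics/c22.png',np.hstack([cv2.resize(a,(450,300),interpolation=2),cv2.resize(b,(300,300),interpolation=2)]))
cv2.imwrite('pics/c22s.png',np.hstack([cv2.resize(f['pixels'][...,::-1],(400,300)),cv2.resize(t['pixels'][...,::-1],(400,300))]))"
```

```text
t: 24.05
eef_pos: [0.4606, -0.1193, 0.1776]
ee_rot: [-0.69, 1.557, -2.597]
force: [-0.5, 0.6, -1.3]
width: 0.0132
[ 0.16565184  0.0741937  -0.48028315  0.00577065 -1.02875926  1.06559666]
```

View pics/c22.png

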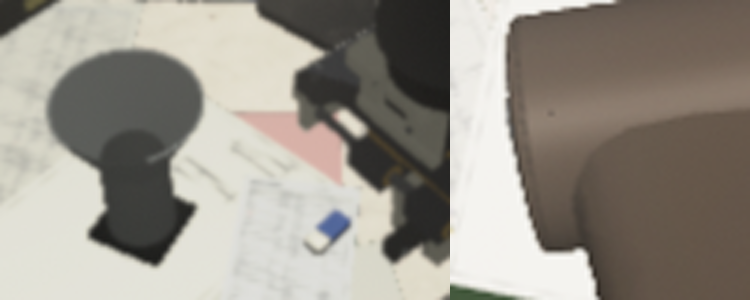

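View pics/c22s.png

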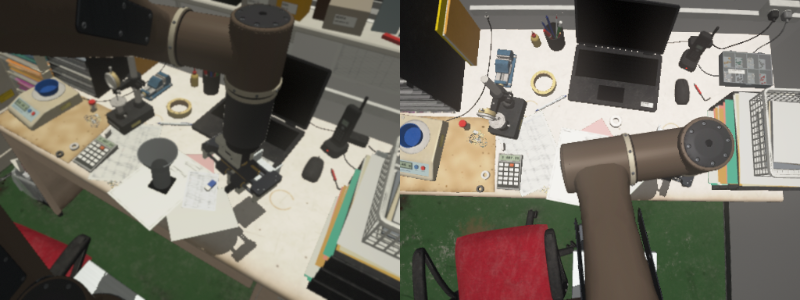

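```bash
python3 -c "
from sg import *
st(.08,'80');st(.02,'20');st(0.001,'0')"
```

```text
80 [0.0891 0.0686 0.0108] [0.0016 0.0091 0.0062] rows 1.8 to [ 0.522 -0.152  0.089]
20 [0.1491 0.0689 0.0103] [0.0016 0.0091 0.0062] rows 2.6 to [ 0.522 -0.152  0.029]
0 [0.1681 0.0691 0.0101] [0.0016 0.0091 0.0062] rows 2.9 to [ 0.522 -0.152  0.01 ]
```

```bash
python3 -m crank '[[0.03,0.023,0.004,0,0.003,0.002,0.05],[0.06,0.046,0.007,0.001,0.006,0.004,0.05],[0.089,0.0686,0.0108,0.0016,0.009,0.006,0.05],[0.115,0.0688,0.0105,0.0016,0.009,0.006,0.05],[0.135,0.0689,0.0104,0.0016,0.009,0.006,0.05],[0.149,0.069,0.0103,0.0016,0.009,0.006,0.05],[0.157,0.069,0.0102,0.0016,0.009,0.006,0.05],[0.161,0.069,0.0101,0.0016,0.009,0.006,0.05],[0.161,0.069,0.0101,0.0016,0.009,0.006,0.05]]' 60;python3 -c "
from sg import *
st(0.001,'0');print(get_state()['q'])"
```

```text
t: 25.28
eef_pos: [0.5216, -0.1523, 0.0178]
ee_rot: [2.094, 1.569, 0.186]
force: [0.4, -0.0, -0.9]
width: 0.0136
0 [ 0.0076 -0.0001 -0.0001] [-0.0014 -0.0007 -0.0012] rows 0.1 to [ 0.522 -0.152  0.01 ]
[ 7.65839902e-02  3.73761210e-01 -5.25858627e-01 -2.35874890e-04
 -6.69838674e-01  1.15667130e+00]
```

```bash
python3 -m crank '[[0.003,0,0,0,0,0,0.05],[0.006,0,0,0,0,0,0.05],[0.0075,0,0,0,0,0,0.05],[0.0075,0,0,0,0,0,0.05]]' 60; python3 -m crank '[[0,0,0,0,0,0,0.1],[0,0,0,0,0,0,0.2],[0,0,0,0,0,0,0.4],[0,0,0,0,0,0,0.8],[0,0,0,0,0,0,1],[0,0,0,0,0,0,1]]' 20
```

```text
t: 25.78
eef_pos: [0.5214, -0.1524, 0.0099]
ee_rot: [2.174, 1.57, 0.265]
force: [0.8, -0.3, -0.7]
width: 0.0135
t: 26.52
eef_pos: [0.5214, -0.1524, 0.01]
ee_rot: [2.197, 1.57, 0.288]
force: [-0.8, -0.7, 0.6]
width: 0.0519
```

```bash
python3 -m crank '[[-0.005,0,0,0,0,0,1],[-0.02,0,0,0,0,0,1],[-0.05,0,0,0,0,0,1],[-0.1,0,0,0,0,0,1],[-0.15,0,0,0,0,0,1],[-0.2,0,0,0,0,0,1],[-0.25,0,0,0,0,0,1],[-0.25,0,0,0,0,0,1]]'; python3 -c "
from sg import *
p=get_state();print(p['q'])
rel([.30,.62,.27],R.from_euler('xyz',[0.053,1.569,-1.847]).as_matrix(),'home')
f=snap('scene','s23');t=snap('top','t23')
cv2.imwrite('pics/c23.png',np.hstack([cv2.resize(f['pixels'][...,::-1],(400,300)),cv2.resize(t['pixels'][...,::-1],(400,300))]))"
```

```text
t: 27.52
eef_pos: [0.5231, -0.1528, 0.2659]
ee_rot: [1.875, 1.56, -0.033]
force: [0.3, 0.5, -0.7]
width: 0.0877
[ 7.63396186e-02  1.13739911e-01 -2.22184485e-01  1.20105014e-03
 -1.22459848e+00  1.15649633e+00]
home [-0.0067 -0.4664 -0.6553] [-0.0084 -0.0048 -0.0098] rows 12.9 to [0.3  0.62 0.27]
```

View pics/c23.png

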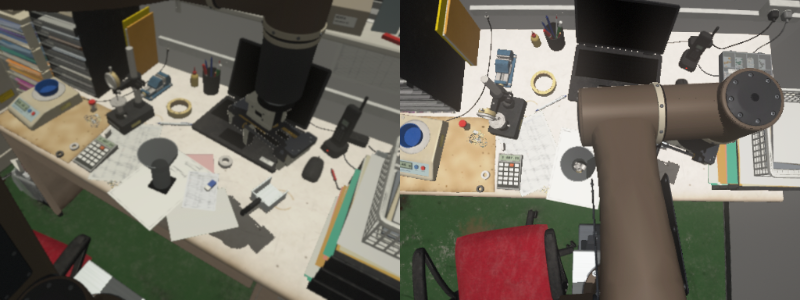

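```bash
python3 -c "
from h import *
f=load('s23');t=load('t23')
a=f['pixels'][160:290,165:375,::-1];b=t['pixels'][180:240,200:260,::-1]
cv2.imwrite('pics/c24.png',np.vstack([cv2.resize(a,(500,310),interpolation=2),np.hstack([cv2.resize(b,(290,290),interpolation=2),cv2.resize(np.clip(b.astype(int)*2,0,255).astype(np.uint8),(210,290))])]))"
```

```text
(no output)
```

View pics/c24.png

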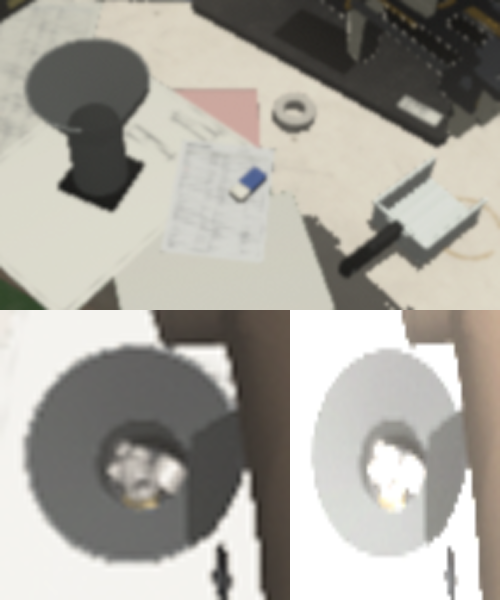

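```bash
python3 -c "
from fit import *
t=load('t23');b=cv2.resize(t['pixels'][195:225,212:242,::-1],(600,600),interpolation=2)
out=[b.copy()]
for z,c in((.095,(0,0,255)),(.05,(0,255,0)),(.01,(255,0,0))):
    q=((proj(t,circ(.026,z)+[.471,.14,0])+.4-[212,195])*20).astype(int); cv2.polylines(b,[q],True,c,1)
cv2.imwrite('pics/c25.png',cv2.resize(np.hstack([out[0],b]),(800,400)))"
```

```text
(no output)
```

View pics/c25.png

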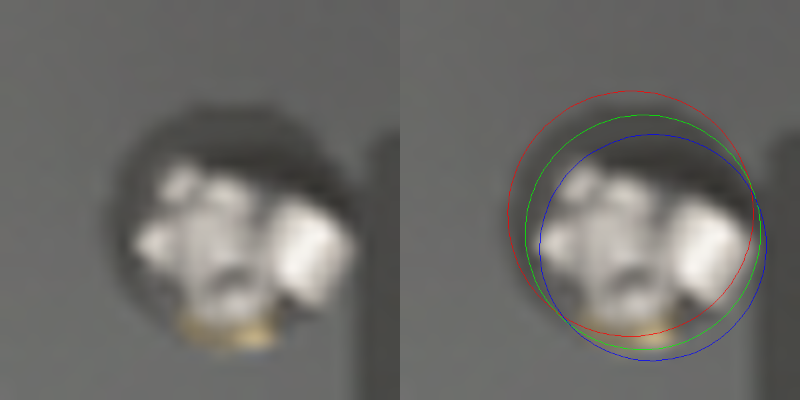

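```bash
python3 -c "
from fits import *
f=load('s23');k=4;im=cv2.resize(f['pixels'][200:290,290:390,::-1],None,fx=7,fy=6.0,interpolation=2)
im=cv2.resize(f['pixels'][200:290,290:390,::-1],None,fx=6,fy=6,interpolation=2)
M=sp(.6046,-.1812,0,-.3363)
for x0,x1,y,z in((-.045,.045,.035,.034),(-.045,.045,.035,0),(-.125,-.045,.007,.018),(-.125,-.045,.007,.038)):
    Q=np.array([[x0,-y,z],[x1,-y,z],[x1,y,z],[x0,y,z]])
    cv2.polylines(im,[((proj(f,tr(M,Q))+.4-[290,200])*6).astype(int)],True,(0,0,255),1)
cv2.imwrite('pics/c26.png',im)"
```

```text
(no output)
```

View pics/c26.png

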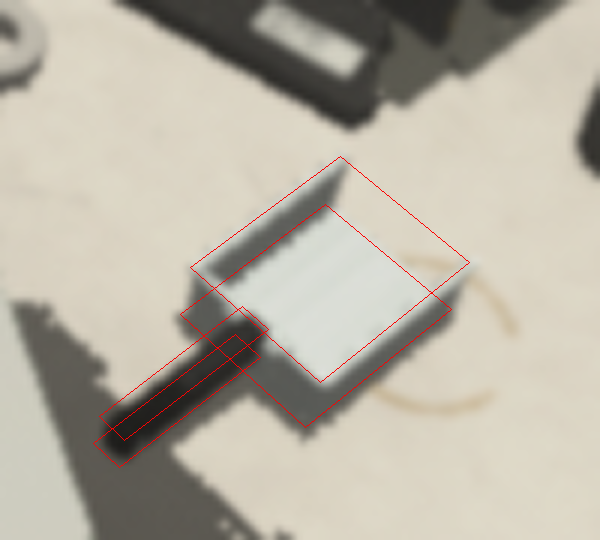

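The scoop is empty and flat, within about 1 px of its starting outline. The jar is upright with the parts down in its tube, and the gripper is clear, so I'm handing in.

```bash
python3 -c "
from station import *
print(job_done(), get_state()['t'])"
```

```text
the job is handed in; nothing more can be done
the job is handed in; nothing more can be done
```

I stood the jar upright at about (0.471, 0.140) and tipped the scoop over its funnel to 62°. I then put the empty scoop back flat at its starting place, backed the open gripper off to 0.27 m, and handed the job in at about t = 27.5 s.

**Last checks**
- **Jar:** it stands upright on its foot. The two-view fit put the mouth 153 mm up, against 157 mm given; its position agreed with the gripper's to about 1 mm.
- **Parts:** the top view shows steel parts and the brass flange together inside the tube, below the neck. None are visible in the scoop, on the funnel or on the desk. The parts overlap in that view, so I could not count all four one by one.
- **Scoop:** it is empty and flat. Its outline matches the starting pose to about 1 px.
- **Ring gauge, eraser and calculator:** they look unmoved in the pictures; I did not measure them.

**What went wrong:** my first approach to the scoop, with the tool tilted 15° forward, brought joint 3 to -1.015, close to its -1.02 limit. I backed out and gripped the handle with the tool vertical instead.

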